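# Load the glue-up tray into the bench screw press and clamp it

## Task

Slide the plywood tray with the glued-up wooden block in it along the bench into the mouth of the screw press, fully home against the stop bar at the far end. Then turn the crank on top of the press clockwise (seen from above) until the platen is down snug on the block, without forcing it, and let go. The block stays in its tray, and everything else on the bench stays where it is.

Things in the scene. Friction and masses are not known exactly. Their poses are not given: they have to be found in the camera images.
- tray: Open plywood tray, 220 long (its x) x 130 wide (its y) x 36 high, walls 10 thick, floor 10 thick, 0.4 kg, lying on the bench. Origin: centre of its underside. Both ends are alike.
- block: Glued-up block of three layers of light and dark wood, 110 (x) x 80 (y) x 46 high, about 0.26 kg, lying loose in the tray; it stands higher than the tray's walls. Origin: centre of its underside.
- press: Grey bench screw press, bolted down. Origin: on the bench surface, on the vertical screw axis. Its x points into the press: the tray enters from the -x side and slides along +x on the bench. Two columns at y = +-91 to +-117 (x within +-25) carry a beam, x within +-25, 98 to 134 above the bench. Feet reach y = +-141.
- mouth (a point): On the bench, at the start of the press's two dark steel guide rails (press x = -75, y = 0). The rails are 22 high, 140 apart (inner faces at y = +-70), and run from here to the stop bar; before them, flared lips widen the mouth to about 178 at press x = -125.
- stop (a point): On the bench, mid-face of the stop bar (press x = 111, y = 0; 22 high, across the rails). The tray is home when its front end meets this face: its origin is then at the press's origin (x = +1) and its rear 84 sticks out of the beam.
- platen_face (a point): Centre of the underside of the square steel platen (70 x 70, 18 thick with its cork face, which is sprung: it gives about 1 mm per 15 N, at most 8 mm) that hangs under the beam on the screw; 78 above the bench at joint platen = 0, and level. Origin at the face.
- platen (a joint): How far the platen has come down, m; 0 = fully raised (face 78 above the bench). It comes down 20 mm per turn of the crank (3.18 mm per rad). The top of the block in the tray stands about 56 above the bench.
- crank (a joint): Crank angle, rad; grows clockwise seen from above, which lowers the platen. Turns about the press's vertical screw axis. Stiff enough to stay where it is left.
- knob (a point): Point on the crank's upright black handle (19 diameter, 44 high, spins freely), 22 above the handle's foot and 22 below its top; 178 above the bench, 45 from the screw axis. The crank arm's top is 154 to 156 above the bench. At crank = 0 the knob lies on the press's -x side.
- glue: Bystander: white glue bottle, 60 diameter, 170 high, back of the bench (mm). Leave alone.
- screw_jar: Bystander: glass jar with steel cap, 72 diameter, 90 high, left of the press (mm). Leave alone.
- hammer: Bystander: hammer lying on the bench near the robot, left (mm). Leave alone.
- screwdriver: Bystander: screwdriver lying at the back of the bench (mm). Leave alone.
- offcut_long: Bystander: loose wooden batten 160 x 35 x 22, near the robot (mm). Leave alone.
- offcut_short: Bystander: loose wooden offcut 70 x 50 x 30, left of the press (mm). Leave alone.
- toy_car: Bystander: small wooden toy car 90 x 56 x 50, near the robot (mm). Leave alone.
Things that resemble listed ones, but are neither listed nor needed, are in the scene too. Leave any green or yellow look-alike of the block alone.

How it is judged:
On the way, in this order (a step that is already met when the one before it is completed fails the run):
1. the loaded tray is fully home in the press: against the stop and between the rails (x of tray in the frame of press between -0.007 and 0.007 m and y of tray in the frame of press between -0.009 and 0.009 m and angle between the x axis of tray and the x axis of press, either way round below 0.07 rad and z of tray in the frame of press below 0.006 m and angle between tray's own z axis and vertical below 0.05 rad and z of block in the frame of tray between 0 and 0.03 m and x of block in the frame of tray between -0.05 and 0.05 m and y of block in the frame of tray between -0.03 and 0.03 m), for 0.2 s.
2. the platen is cranked down onto the block (contact force between platen and block above 4 N), for 0.2 s.
At the end, for the whole second after the job is handed in: The tray is flat on the bench inside the press, within 7 mm of home along the rails, 9 mm across and 4 degrees (0.07 rad) in line with them; the block lies in the tray and the platen bears on it with more than 3 N; nothing moves (all of step 1 and contact force between platen and block above 3 N and linear speed of each of tray, block below 0.01 m/s); the robot touches nothing.
It fails at once if the block is spilled from the tray (not (z of block in the frame of tray between 0 and 0.03 m and x of block in the frame of tray between -0.05 and 0.05 m and y of block in the frame of tray between -0.03 and 0.03 m)).
It fails at once if the tray is lifted or tipped (it is slid along the bench) (angle between tray's own z axis and vertical above 0.2 rad or height (world z) of tray above 0.05 m).
It fails at once if the screw is forced: more than 200 N on the block (contact force between platen and block above 200 N).
It fails at once if another thing on the bench is moved by more than 40 mm (distance of any of glue, screw_jar, hammer, screwdriver, offcut_long, offcut_short, toy_car from where it was at the start of the episode above 0.04 m).
It also fails if it takes over 72 s, if anything falls off the work surface, if the arm or the gripper's body presses on something with over 40 N, if the wrist force passes 120 N, or if a joint passes its speed limit or range.

## Robot

A 6-joint arm with a two-finger parallel gripper is mounted at the origin on the work surface. World frame = base frame: x ahead of the robot, y to its left, z up, the work surface at z = 0. Lengths are in m, angles in rad, forces in N, time in s.
With the tool pointing down it reaches from about 0.375 to 0.975 m from the base axis. Payload 3.8 kg.
Tool frame: the origin (TCP) lies at the very end of the fingers, on their centre line; the grasp point (between the pads) lies 19 mm behind it; x points along the fingers, z is the direction in which the jaws open and shut, and the axes are right-handed (so a half turn about x gives the same grasp; the last joint's range is limited). The gripper opens to 88 mm and grips with 3 to 60 N. Pads are 18 mm wide; open, the fingers measure 123 mm over their backs; the gripper's body (75 mm by 187 mm) begins 45 mm behind the grasp point.
Start: joints at [-1.146, 0.264, 1.604, -0, 1.274, -0.037], TCP at [0.301, -0.604, 0.205] pointing down, gripper open.
Joint ranges: [-2.63, 2.63], [-0.94, 2.18], [0.31, 2.57], [-1.31, 4.45], [0, 2.66], [-2.55, 2.55]. Speed limits (rad/s): [2.57, 2.57, 3.14, 3.14, 3.14, 3.14].

## Interface

Orientations are given as a rotation vector (axis times angle).
In Python, from rig import sense, capture, job_done gives the robot as it stands.
- The arm moves only by the tool move_arm, never from a script. Its argument "series" is a list of rows, each an object of numbers: "grip": the opening, from 0 (shut) to 1 (fully open); "dx", "dy", "dz": the shift along the tool's x, y, z in cm; "ax", "ay", "az": the turn, a rotation vector about the tool's x, y, z in rad. A call has 1 to 20 rows; each row shifts and turns the commanded pose from where the row before left it, along the tool's axes as they then stand; what a row does not reach is not made up. A row lasts 1/12 s, in which the tool goes at most 41.7 mm and 7.16 degrees, less where a joint would pass 70% of its speed; a pose out of reach is approached as far as the arm can. A call with a gripper value outside its range is refused whole. The fingers move at their own pace and stop on an object; "grip_force" is the grip in N (left out, the last holds). Time passes only in rows, so rows that do not move let the fingers close. It gives the time, the measured TCP pose, the force and the opening at its end, in the units of the state.
- sense(): the state, without advancing time (a new reading comes with each control period).
- capture(name): name is "scene" or "side" or "wrist"; returns a dict with "image" (384x512x3 uint8, red, green, blue), "depth" (384x512 float32, m along the optical axis (not along the pixel's ray), 0 where there is no reading), "fx", "fy", "cx", "cy" (pixels), "R" (3x3) and "t" (3): a world point X has camera coordinates R X + t. Camera axes: x right, y down, z forward; pixel columns grow to the right and rows downward; lengths in m; the calibration is good to about 2 mm. A picture is of the moment at which its call begins.
- job_done(): hands the job in, once; it reports no verdict.
The state is a dict: "t": time; "q": joint angles; "joint_velocities": joint speeds; "joint_torque": joint torques, N m; "tool_pos": TCP position; "orientation": TCP orientation; "force": force on the tool from outside, world axes, zero at the start; "wrist_torque": the same for the moment, N m; "opening": finger opening in m.
Only numpy, scipy, OpenCV 4.12 (cv2) and the standard library are available. Lean on these libraries where they do the work, as an engineer would, in place of code of your own. Each camera call takes 0.05 s, during which the arm holds its last target.

## Working session

There is one attempt and no reset: what is moved stays moved. The work goes in short steps, Python scripts to look and compute and a tool call to move; the robot and the scene stay as the last step left them, time stands still between calls to the robot, and variables do not carry over. Pictures are saved under pics/ and viewed, and the job is handed in when it is done.

Besides the shell and the picture viewer there is one more tool, called after ">>>" in YAML: its name, and indented under it one key for each argument. move_arm: Moves the arm, as the interface text tells. Its arguments: {"type":"object","properties":{"series":{"type":"array","items":{"type":"object","properties":{"grip":{"type":"number"},"dx":{"type":"number"},"dy":{"type":"number"},"dz":{"type":"number"},"ax":{"type":"number"},"ay":{"type":"number"},"az":{"type":"number"}}}},"grip_force":{"type":"number"}},"required":["series"]}

```bash
ls; mkdir -p pics
cat > h.py <<'E'
import numpy as np,cv2
from rig import sense,capture
def save(c,n): cv2.imwrite('pics/'+n,cv2.cvtColor(c['image'],cv2.COLOR_RGB2BGR))
def px(c,u,v,d=None):
    d=c['depth'][v,u] if d is None else d
    p=np.array([(u-c['cx'])/c['fx']*d,(v-c['cy'])/c['fy']*d,d])
    return c['R'].T@(p-c['t'])
def pz(c,u,v,z):
    r=c['R'].T@np.array([(u-c['cx'])/c['fx'],(v-c['cy'])/c['fy'],1]); o=-c['R'].T@c['t']
    return o+r*(z-o[2])/r[2]
def crop(c,n,u0,v0,u1,v1,s):
    cv2.imwrite('pics/'+n,cv2.resize(cv2.cvtColor(c['image'],cv2.COLOR_RGB2BGR)[v0:v1,u0:u1],None,fx=s,fy=s,interpolation=cv2.INTER_CUBIC))
E
python3 - <<'E'
from h import *
import pickle
print(sense())
for n in ['scene','side','wrist']:
    c=capture(n); save(c,n+'0.png'); pickle.dump(c,open(n+'0.pkl','wb')); print(n,-c['R'].T@c['t'],c['R'][2],c['fx'])
E
```

```text
pics
{'t': 0.0, 'q': array([-1.14590274e+00,  2.64758611e-01,  1.60536616e+00, -1.85782258e-05,
        1.27369113e+00, -3.69333375e-02]), 'joint_velocities': array([-0.0005364 , -0.00118651,  0.00026256,  0.0002241 , -0.00189404,
        0.00045579]), 'joint_torque': array([-4.86865902e-04, -5.02103591e+01, -3.56879604e+01,  7.29338103e-02,
        2.92874523e-02, -1.97515046e-04]), 'tool_pos': array([ 0.30041928, -0.60358815,  0.20408864]), 'orientation': array([ 0.86388926,  1.39486937, -0.86188193]), 'force': array([ 0.3933299 ,  0.51965916, -0.09171945]), 'wrist_torque': array([ 0.02751326,  0.01528862, -0.01232205]), 'opening': 0.08787282566296631}
scene [ 1.28901953 -0.19528295  1.05929165] [-0.65507772  0.13437178 -0.74351692] 433.14823053450044
side [0.25247593 0.99159391 0.9231235 ] [ 0.18570591 -0.77047357 -0.60982276] 420.9875025934227
wrist [ 0.36293444 -0.57393556  0.38393283] [-0.24158669 -0.11869113 -0.96309308] 314.88785298195774
```

View pics/scene0.png

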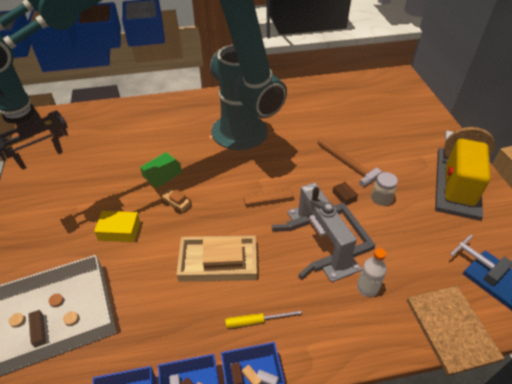

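View pics/side0.png

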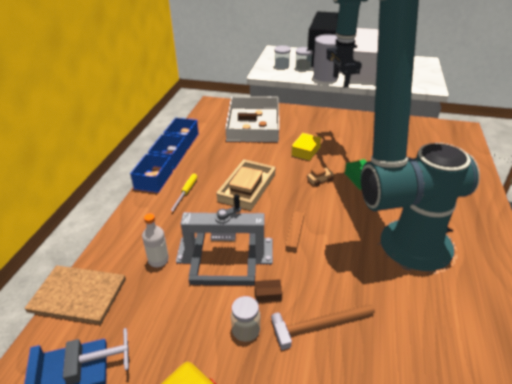

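View pics/wrist0.png

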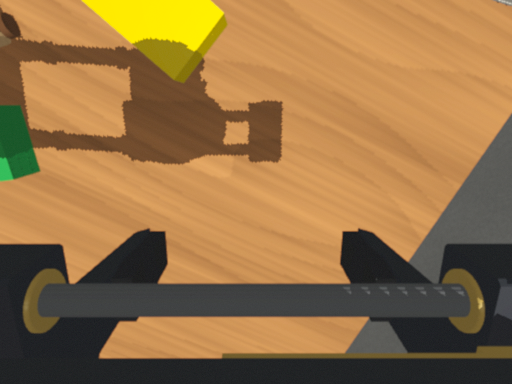

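Run:
```python
from h import *
import pickle
c=pickle.load(open('scene0.pkl','rb')); crop(c,'sc_tray.png',165,170,285,290,5); crop(c,'sc_press.png',260,170,400,310,5)
c=pickle.load(open('side0.pkl','rb')); crop(c,'si.png',165,150,285,290,5)
```

```text
(no output)
```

View pics/sc_tray.png

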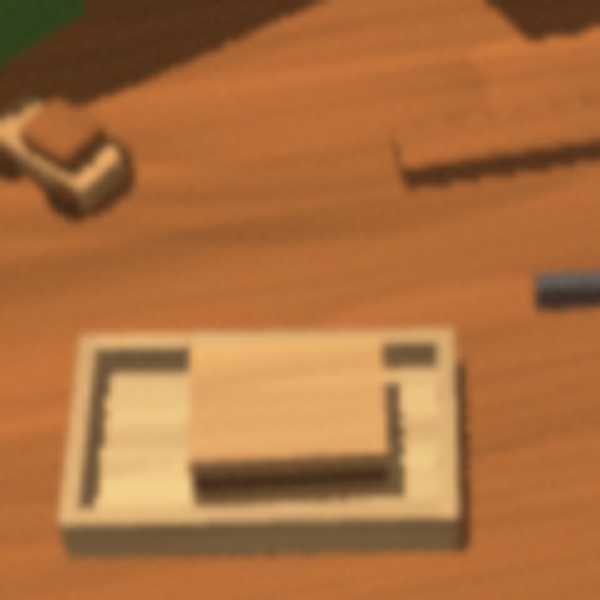

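View pics/sc_press.png

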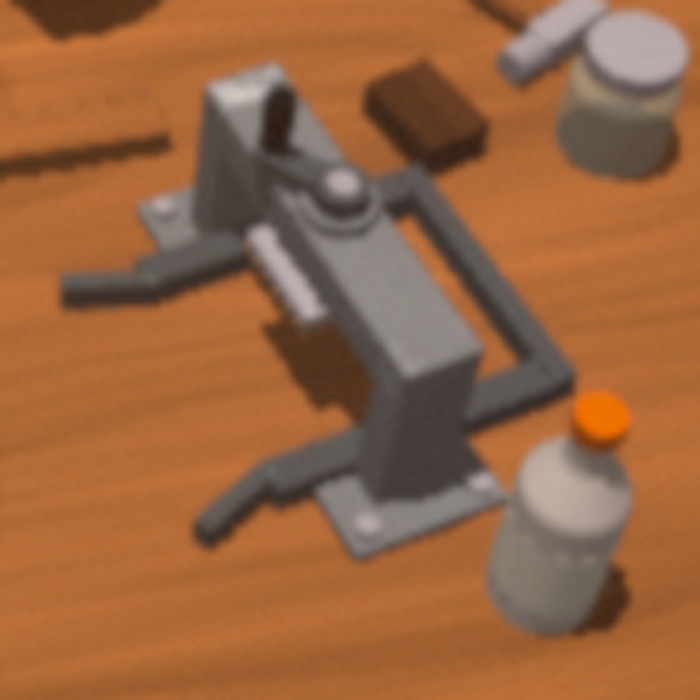

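View pics/si.png

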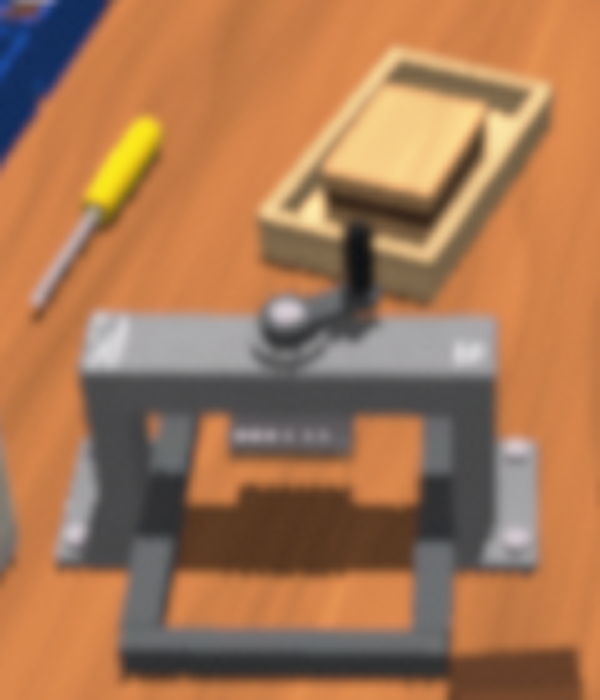

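Run:
```python
from h import *
import pickle
c=pickle.load(open('scene0.pkl','rb')); s=pickle.load(open('side0.pkl','rb'))
def P(c,u0,v0,l,z): return np.array([pz(c,u0+u/5,v0+v/5,z)[:2] for u,v in l])
def rep(n,p): print(n,p.round(4).tolist(),'mean',p.mean(0).round(4),'sides',[round(float(np.linalg.norm(p[i]-p[(i+1)%4])),4) for i in range(4)],'ang',[round(float(np.degrees(np.arctan2(*(p[(i+1)%4]-p[i])[::-1]))),1) for i in range(4)])
rep('tray sc',P(c,165,170,[(82,335),(455,330),(462,520),(62,522)],.036))
rep('tray si',P(s,165,150,[(400,48),(552,83),(435,265),(262,222)],.036))
rep('block sc',P(c,165,170,[(190,340),(383,340),(388,458),(192,462)],.056))
rep('block si',P(s,165,150,[(385,83),(487,102),(422,212),(325,182)],.056))
rep('beam sc',P(c,260,170,[(207,85),(282,65),(482,355),(405,378)],.134))
rep('beam si',P(s,165,150,[(92,315),(497,318),(497,375),(83,373)],.134))
print('lips sc',P(c,260,170,[(62,278),(205,530)],.022), 'rail start', P(c,260,170,[(150,262),(275,470)],.022))
print('stop sc inner top', P(c,260,170,[(400,195),(525,362)],.022))
print('stop si  outer/inner', P(s,165,150,[(122,655),(450,655),(165,630),(415,630)],.022))
print('knob top',P(c,260,170,[(281,92)],.2),P(s,165,150,[(358,228)],.2))
```

```text
tray sc [[0.4914, -0.2575], [0.531, -0.0415], [0.6596, -0.0635], [0.6176, -0.2791]] mean [ 0.5749 -0.1604] sides [0.2196, 0.1305, 0.2197, 0.1281] ang [79.6, -9.7, -101.0, 170.3]
tray si [[0.6104, -0.2772], [0.4897, -0.257], [0.5234, -0.0358], [0.6482, -0.0541]] mean [ 0.5679 -0.156 ] sides [0.1225, 0.2238, 0.1261, 0.2263] ang [170.5, 81.3, -8.4, -99.6]
block sc [[0.5228, -0.1956], [0.5447, -0.0866], [0.6249, -0.0981], [0.6063, -0.2043]] mean [ 0.5747 -0.1462] sides [0.1112, 0.0811, 0.1078, 0.0839] ang [78.7, -8.2, -100.0, 174.0]
block si [[0.6015, -0.2027], [0.5247, -0.1957], [0.5389, -0.0639], [0.6109, -0.0811]] mean [ 0.569  -0.1359] sides [0.0771, 0.1326, 0.074, 0.122] ang [174.8, 83.8, -13.5, -94.4]
beam sc [[0.453, 0.1106], [0.4459, 0.1587], [0.672, 0.2008], [0.6782, 0.156]] mean [0.5623 0.1565] sides [0.0486, 0.2299, 0.0452, 0.2297] ang [98.4, 10.6, -82.1, -168.6]
beam si [[0.6732, 0.1635], [0.4479, 0.1155], [0.4376, 0.1616], [0.6603, 0.2102]] mean [0.5548 0.1627] sides [0.2304, 0.0473, 0.2279, 0.0484] ang [-168.0, 102.6, 12.3, -74.5]
lips sc [[0.49155431 0.01751965]
 [0.68120752 0.05577693]] rail start [[0.48996338 0.07332778]
 [0.65085319 0.10524119]]
stop sc inner top [[0.46836204 0.24164851]
 [0.60713568 0.27193626]]
stop si  outer/inner [[0.61427176 0.30621627]
 [0.44030705 0.2666391 ]
 [0.59736579 0.28447649]
 [0.46316634 0.25396782]]
knob top [[0.52568082 0.1269839 ]] [[0.52208312 0.13274558]]
```

```bash
cat >> h.py <<'E'
def cloud(c):
    d=c['depth']; v,u=np.nonzero(d>0); z=d[v,u]
    p=np.stack([(u-c['cx'])/c['fx']*z,(v-c['cy'])/c['fy']*z,z],1)
    return (p-c['t'])@c['R'],u,v
def sel(p,lo,hi): return p[np.all((p>lo)&(p<hi),1)]
E
python3 - <<'E'
from h import *
import pickle
for n in ['scene','side']:
    c=pickle.load(open(n+'0.pkl','rb')); p,_,_=cloud(c)
    for nm,lo,hi in [('table',(.75,-.2,-.02),(.85,-.05,.02)),('beam',(.4,.05,.128),(.75,.26,.14)),('tray',(.45,-.33,.031),(.72,0,.041)),('block',(.48,-.25,.05),(.68,-.05,.062)),('rails',(.42,-.02,.018),(.72,.33,.026)),('knob',(.45,.05,.162),(.62,.25,.21)),('hub',(.45,.05,.14),(.62,.25,.21))]:
        q=sel(p,lo,hi)
        r=cv2.minAreaRect((q[:,:2]*1000).astype(np.float32)) if len(q)>3 else None
        print(n,nm,len(q),q.mean(0).round(4),q[:,2].std().round(4),r)
E
```

```text
scene table 1705 [ 0.802  -0.1261  0.    ] 0.0055 ((799.9072875976562, -124.9598617553711), (150.01617431640625, 99.55247497558594), 89.85408782958984)
scene beam 869 [0.5858 0.1592 0.1325] 0.0023 ((601.6686401367188, 167.70053100585938), (321.44378662109375, 65.33367919921875), 15.747721672058105)
scene tray 759 [ 0.5847 -0.1667  0.0345] 0.0021 ((572.8787841796875, -163.9499053955078), (219.96087646484375, 134.2360382080078), 79.65857696533203)
scene block 923 [ 0.5744 -0.1493  0.0543] 0.0018 ((572.3019409179688, -148.6656494140625), (109.96170806884766, 85.25121307373047), 81.9271469116211)
scene rails 798 [0.5638 0.1824 0.0209] 0.0018 ((560.4081420898438, 180.85110473632812), (239.28302001953125, 308.6182556152344), 9.993127822875977)
scene knob 76 [0.5293 0.1239 0.185 ] 0.0113 ((526.7251586914062, 124.48873901367188), (18.04738998413086, 17.00225067138672), 25.40355682373047)
scene hub 302 [0.5474 0.1401 0.1594] 0.0164 ((550.3110961914062, 140.61842346191406), (75.41593170166016, 39.50901794433594), 50.47018814086914)
side table 603 [ 7.996e-01 -1.169e-01 -3.000e-04] 0.006 ((799.
[... 275 characters left out ...]
341] 0.0021 ((573.7730102539062, -158.69485473632812), (226.6859893798828, 133.24888610839844), 79.78765106201172)
side block 442 [ 0.5726 -0.142   0.0537] 0.0018 ((573.06103515625, -144.70724487304688), (117.4496841430664, 82.42176818847656), 81.63577270507812)
side rails 924 [0.5513 0.223  0.0207] 0.0017 ((560.7627563476562, 194.11929321289062), (224.09275817871094, 304.0092468261719), 84.41934967041016)
side knob 83 [0.5237 0.1344 0.1841] 0.0112 ((524.2333374023438, 132.19183349609375), (17.304466247558594, 16.82235336303711), 57.531898498535156)
side hub 292 [0.5405 0.1492 0.1603] 0.0167 ((547.4674682617188, 148.02752685546875), (71.30111694335938, 40.383026123046875), 56.91301727294922)
```

Run:
```python
from h import *
import pickle
for n in ['scene','side']:
    c=pickle.load(open(n+'0.pkl','rb')); p,_,_=cloud(c)
    q=sel(p,(.4,.05,.126),(.69,.26,.142)); r0=cv2.minAreaRect((q[:,:2]*1000).astype(np.float32)); print(n,'beam',len(q),r0)
    e=np.cov((q[:,:2]-q[:,:2].mean(0)).T); w,V=np.linalg.eigh(e); print('pca',np.degrees(np.arctan2(V[1,1],V[0,1])))
    # rail slices in press frame
    a=np.radians(101); X=np.array([np.cos(a),np.sin(a)]); Y=np.array([-np.sin(a),np.cos(a)]); o=np.array([.56,.16])
    for z0,z1,lab in [(.017,.027,'rail'),]:
        q=sel(p,(.4,-.05,z0),(.75,.36,z1)); b=np.c_[(q[:,:2]-o)@X,(q[:,:2]-o)@Y]
        for lo,hi in [(-75,-50),(-50,-30),(30,50),(50,80),(80,105)]:
            m=(b[:,0]*1000>lo)&(b[:,0]*1000<hi); y=b[m,1]*1000
            print(lab,lo,hi,'neg',np.percentile(y[y<0],[3,50,97]).round(1) if (y<0).any() else None,'pos',np.percentile(y[y>0],[3,50,97]).round(1) if (y>0).any() else None)
        m=(abs(b[:,1])<.05)&(b[:,0]>.08); print('stop x',np.percentile(b[m,0]*1000,[3,50,97]).round(1))
    q=sel(p,(.45,.05,.142),(.62,.25,.21))
    b=np.c_[(q[:,:2]-o)@X,(q[:,:2]-o)@Y,q[:,2]]*1000
    m=np.hypot(b[:,0],b[:,1])<28; print('hub z',np.percentile(b[m,2],[50,90,99]).round(0), 'top pts mean',b[m&(b[:,2]>155)].mean(0).round(1))
    k=b[b[:,2]>170]; print('knob',k.mean(0).round(1),k.max(0))
s=sense()
from scipy.spatial.transform import Rotation as Ro
print(Ro.from_rotvec(s['orientation']).as_matrix().round(3))
```

```text
scene beam 907 ((559.3807983398438, 154.4606475830078), (234.38291931152344, 51.81595993041992), 11.734271049499512)
pca -167.37473793789516
rail -75 -50 neg [-91.  -81.1 -69.3] pos [70.3 80.5 91.6]
rail -50 -30 neg [-91.  -79.9 -69.1] pos [ 70.1  82.8 110.4]
rail 30 50 neg [-129.2 -106.9  -88. ] pos None
rail 50 80 neg [-89.3 -81.8 -69.4] pos None
rail 80 105 neg [-89.  -77.2 -65.7] pos [73.  82.4 93.6]
stop x [105.9 114.2 122.8]
hub z [153. 156. 158.] top pts mean [ -2.8  -0.4 156.3]
knob [-29.5  37.4 188.4] [-18.99043452  48.12514211 202.1394027 ]
side beam 993 ((559.8311767578125, 160.26112365722656), (230.96981811523438, 55.50676345825195), 11.565500259399414)
pca -168.4469503927081
rail -75 -50 neg [-89.5 -83.6 -71.5] pos [71.  79.6 85.1]
rail -50 -30 neg [-91.5 -80.1 -71.7] pos [71.1 77.6 86.5]
rail 30 50 neg [-163.8  -82.7  -69.1] pos [72.6 84.2 93.4]
rail 50 80 neg [-203.7  -85.9  -68.9] pos [73.3 82.9 92.6]
rail 80 105 neg [-88.5 -78.9 -67.8] pos [73.1 82.3 92.8]
stop x [110.  119.9 128. ]
hub z [153. 156. 156.] top pts mean [  0.9   1.7 155.9]
knob [-18.5  40.5 187.4] [-12.63801412  48.56348062 200.41874722]
[[-0.001  0.895  0.446]
 [ 0.002  0.446 -0.895]
 [-1.     0.    -0.002]]
```

>>> move_arm:
  series:
    - {"ax": 0.107, "grip": 0.45}
    - {"ax": 0.107, "grip": 0.45}
    - {"ax": 0.107, "grip": 0.45}
    - {"ax": 0.107, "grip": 0.45}
    - {"ax": 0.107, "grip": 0.45}
    - {"ax": 0.107, "grip": 0.45}
    - {"dy": 1.57, "dz": -3.16, "grip": 0.45}
    - {"dy": 1.57, "dz": -3.16, "grip": 0.45}
    - {"dy": 1.57, "dz": -3.16, "grip": 0.45}
    - {"dy": 1.57, "dz": -3.16, "grip": 0.45}
    - {"dy": 1.57, "dz": -3.16, "grip": 0.45}
    - {"dy": 1.57, "dz": -3.16, "grip": 0.45}
    - {"dy": 1.57, "dz": -3.16, "grip": 0.45}
    - {"dy": 1.57, "dz": -3.16, "grip": 0.45}
    - {"dy": 1.57, "dz": -3.16, "grip": 0.45}
    - {"dy": 1.57, "dz": -3.16, "grip": 0.45}
    - {"dy": 1.57, "dz": -3.16, "grip": 0.45}
    - {"dy": 1.57, "dz": -3.16, "grip": 0.45}
    - {"grip": 0.45}
    - {"grip": 0.45}

```text
invalid input
```

```bash
cat >> h.py <<'E'
from scipy.spatial.transform import Rotation as Ro
def st():
    s=sense(); R=Ro.from_rotvec(s['orientation']).as_matrix()
    print('t',round(s['t'],2),'pos',s['tool_pos'].round(4),'jaw',round(float(np.degrees(np.arctan2(R[1,2],R[0,2]))),2),'tx',R[:,0].round(3),'F',s['force'].round(1),'open',round(s['opening'],4),'q',s['q'].round(2)); return s,R
def to(x,y,z,jaw=None):
    s,R=st(); d=R.T@(np.array([x,y,z])-s['tool_pos'])*100
    j=np.degrees(np.arctan2(R[1,2],R[0,2])); print('tool d cm',d.round(2), 'ax',None if jaw is None else round(-np.radians((jaw-j+180)%360-180),3))
E
python3 - <<'E'
from h import *
to(.554,-.264,.12)
c=capture('wrist'); save(c,'w1.png')
c=capture('side'); save(c,'s1.png')
E
```

```text
t 0.15 pos [ 0.3005 -0.6038  0.2044] jaw -63.54 tx [-0.001  0.002 -1.   ] F [ 0.7  0.4 -0.1] open 0.0884 q [-1.15  0.26  1.61  0.    1.27 -0.04]
tool d cm [  8.48  37.83 -19.11] ax None
```

View pics/w1.png

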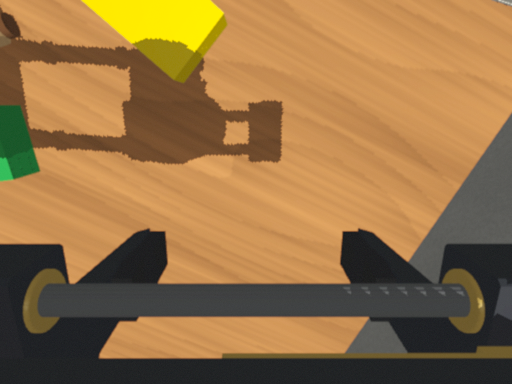

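View pics/s1.png

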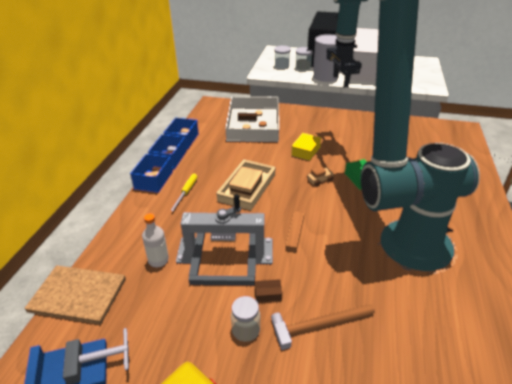

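The move was refused as "invalid input", so nothing moved. I'll try a row with all the fields filled in.

>>> move_arm:
  series:
    - {"dx": 0, "dy": 0, "dz": 0, "ax": 0.107, "ay": 0, "az": 0, "grip": 0.45}

```text
t: 0.33
tool_pos: [0.3007, -0.6041, 0.205]
orientation: [0.945, 1.357, -0.944]
force: [1.4, 0.1, 0.1]
opening: 0.0834
```

>>> move_arm:
  series:
    - {"dx": 0, "dy": 0, "dz": 0, "ax": 0.107, "ay": 0, "az": 0, "grip": 0.45}
    - {"dx": 0, "dy": 0, "dz": 0, "ax": 0.107, "ay": 0, "az": 0, "grip": 0.45}
    - {"dx": 0, "dy": 0, "dz": 0, "ax": 0.107, "ay": 0, "az": 0, "grip": 0.45}
    - {"dx": 0, "dy": 0, "dz": 0, "ax": 0.107, "ay": 0, "az": 0, "grip": 0.45}
    - {"dx": 0, "dy": 0, "dz": 0, "ax": 0.107, "ay": 0, "az": 0, "grip": 0.45}
    - {"dx": 0, "dy": 1.57, "dz": -3.16, "ax": 0, "ay": 0, "az": 0, "grip": 0.45}
    - {"dx": 0, "dy": 1.57, "dz": -3.16, "ax": 0, "ay": 0, "az": 0, "grip": 0.45}
    - {"dx": 0, "dy": 1.57, "dz": -3.16, "ax": 0, "ay": 0, "az": 0, "grip": 0.45}
    - {"dx": 0, "dy": 1.57, "dz": -3.16, "ax": 0, "ay": 0, "az": 0, "grip": 0.45}
    - {"dx": 0, "dy": 1.57, "dz": -3.16, "ax": 0, "ay": 0, "az": 0, "grip": 0.45}
    - {"dx": 0, "dy": 1.57, "dz": -3.16, "ax": 0, "ay": 0, "az": 0, "grip": 0.45}
    - {"dx": 0, "dy": 1.57, "dz": -3.16, "ax": 0, "ay": 0, "az": 0, "grip": 0.45}
    - {"dx": 0, "dy": 1.57, "dz": -3.16, "ax": 0, "ay": 0, "az": 0, "grip": 0.45}
    - {"dx": 0, "dy": 1.57, "dz": -3.16, "ax": 0, "ay": 0, "az": 0, "grip": 0.45}
    - {"dx": 0, "dy": 1.57, "dz": -3.16, "ax": 0, "ay": 0, "az": 0, "grip": 0.45}
    - {"dx": 0, "dy": 1.57, "dz": -3.16, "ax": 0, "ay": 0, "az": 0, "grip": 0.45}
    - {"dx": 0, "dy": 1.57, "dz": -3.16, "ax": 0, "ay": 0, "az": 0, "grip": 0.45}
    - {"dx": 0, "dy": 0, "dz": 0, "ax": 0, "ay": 0, "az": 0, "grip": 0.45}

```text
t: 1.83
tool_pos: [0.5572, -0.2599, 0.2054]
orientation: [1.34, 1.122, -1.335]
force: [0.1, 0.3, 0.4]
opening: 0.0397
```

Run:
```python
from h import *
to(.554,-.264,.07,-100.3)
c=capture('wrist'); save(c,'w2.png')
c=capture('side'); save(c,'s2.png')
```

```text
t 1.83 pos [ 0.5572 -0.2599  0.2054] jaw -100.05 tx [ 0.002  0.002 -1.   ] F [0.1 0.3 0.4] open 0.0397 q [-0.48  0.15  1.74  0.    1.25  1.27]
tool d cm [13.54 -0.26  0.49] ax 0.004
```

View pics/w2.png

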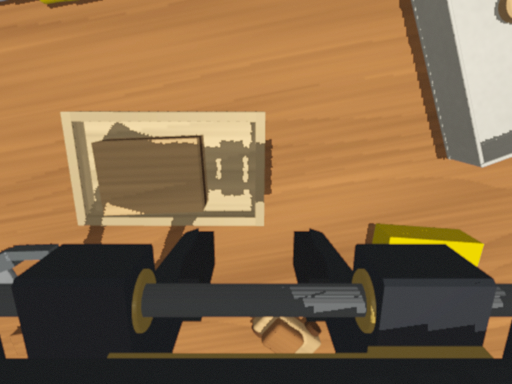

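View pics/s2.png

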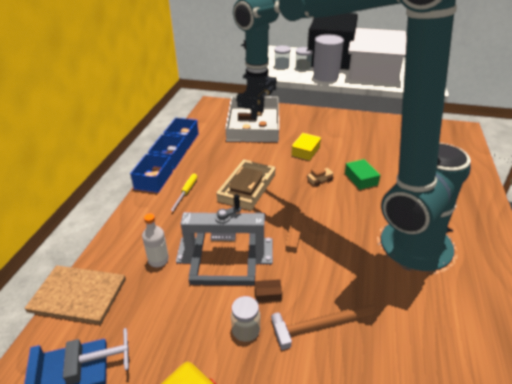

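Run:
```python
from h import *
c=capture('wrist')
crop(c,'w2c.png',50,100,290,240,3)
for l in [(266,113),(264,225),(77,225),(62,113)]: print(pz(c,*l,.036).round(4))
```

```text
[ 0.6129 -0.2888  0.036 ]
[ 0.4866 -0.2653  0.036 ]
[ 0.5255 -0.0475  0.036 ]
[ 0.6513 -0.0733  0.036 ]
```

View pics/w2c.png

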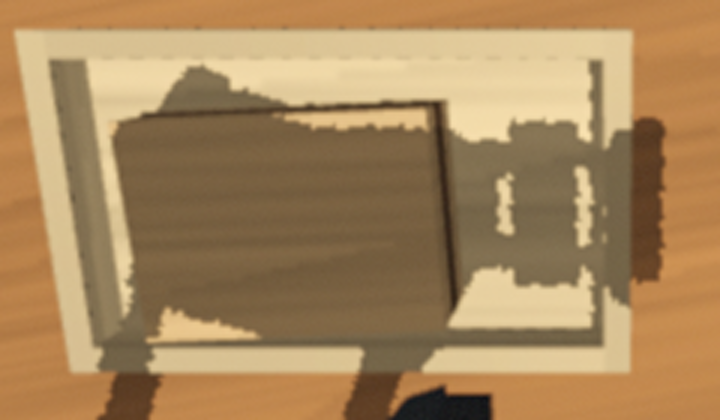

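>>> move_arm:
  series:
    - {"dx": 0, "dy": -0.26, "dz": 0.9, "ax": 0, "ay": 0, "az": 0, "grip": 0.45}
    - {"dx": 3.5, "dy": 0, "dz": 0, "ax": 0, "ay": 0, "az": 0, "grip": 0.45}
    - {"dx": 3.5, "dy": 0, "dz": 0, "ax": 0, "ay": 0, "az": 0, "grip": 0.45}
    - {"dx": 3.5, "dy": 0, "dz": 0, "ax": 0, "ay": 0, "az": 0, "grip": 0.45}
    - {"dx": 3.5, "dy": 0, "dz": 0, "ax": 0, "ay": 0, "az": 0, "grip": 0.45}
    - {"dx": 0, "dy": 0, "dz": 0, "ax": 0, "ay": 0, "az": 0, "grip": 0.45}

```text
t: 2.48
tool_pos: [0.5427, -0.2724, 0.0574]
orientation: [1.34, 1.131, -1.35]
force: [-1.9, 0.8, -1.1]
opening: 0.0395
```

Run:
```python
from h import *
to(.553,-.268,.016,-100.1)
c=capture('wrist'); save(c,'w3.png')
c=capture('scene'); crop(c,'s3.png',150,180,300,300,5)
```

```text
t 2.48 pos [ 0.5427 -0.2724  0.0574] jaw -100.48 tx [-0.013  0.006 -1.   ] F [-1.9  0.8 -1.1] open 0.0395 q [-0.51  0.28  1.88 -0.    1.    1.25]
tool d cm [ 4.13  0.99 -0.6 ] ax -0.007
```

View pics/w3.png

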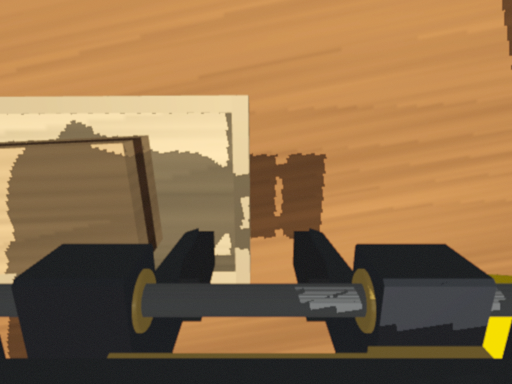

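View pics/s3.png

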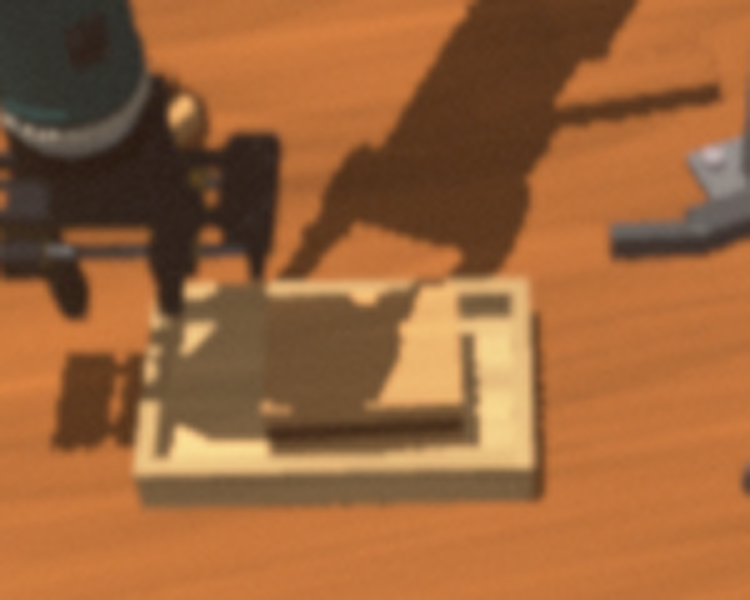

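>>> move_arm:
  series:
    - {"dx": 0, "dy": 0, "dz": 0, "ax": 0, "ay": 0, "az": 0, "grip": 0.45}
    - {"dx": 0, "dy": 0, "dz": 0, "ax": 0, "ay": 0, "az": 0, "grip": 0.45}

```text
t: 2.75
tool_pos: [0.5519, -0.2753, 0.0687]
orientation: [1.342, 1.113, -1.339]
force: [0.2, 0.1, 0.3]
opening: 0.0399
```

Run:
```python
from h import *
to(.553,-.267,.016,-100.1)
```

```text
t 2.75 pos [ 0.5519 -0.2753  0.0687] jaw -100.38 tx [ 0.005 -0.003 -1.   ] F [0.2 0.1 0.3] open 0.0399 q [-0.5   0.27  1.86 -0.    1.    1.25]
tool d cm [ 5.27 -0.06 -0.85] ax -0.005
```

>>> move_arm:
  series:
    - {"dx": 0, "dy": 0, "dz": -0.75, "ax": 0, "ay": 0, "az": 0, "grip": 0.45}
    - {"dx": 1.3, "dy": 0, "dz": 0, "ax": 0, "ay": 0, "az": 0, "grip": 0.45}
    - {"dx": 1.3, "dy": 0, "dz": 0, "ax": 0, "ay": 0, "az": 0, "grip": 0.45}
    - {"dx": 1.3, "dy": 0, "dz": 0, "ax": 0, "ay": 0, "az": 0, "grip": 0.45}
    - {"dx": 0.7, "dy": 0, "dz": 0, "ax": 0, "ay": 0, "az": 0, "grip": 0.45}
    - {"dx": 0.3, "dy": 0, "dz": 0, "ax": 0, "ay": 0, "az": 0, "grip": 0.45}
    - {"dx": 0, "dy": 0, "dz": 0, "ax": 0, "ay": 0, "az": 0, "grip": 0.45}
    - {"dx": 0, "dy": 0, "dz": 0, "ax": 0, "ay": 0, "az": 0, "grip": 0.45}

```text
t: 3.42
tool_pos: [0.551, -0.2659, 0.0158]
orientation: [1.341, 1.12, -1.341]
force: [-0.1, -0.2, 0.3]
opening: 0.0393
```

Run:
```python
from h import *
to(.553,-.267,.016,-100.1)
c=capture('wrist'); save(c,'w4.png')
```

```text
t 3.42 pos [ 0.551  -0.2659  0.0158] jaw -100.32 tx [-0.001  0.    -1.   ] F [-0.1 -0.2  0.3] open 0.0393 q [-0.49  0.33  1.9  -0.    0.91  1.26]
tool d cm [-0.02  0.22  0.07] ax -0.004
```

View pics/w4.png

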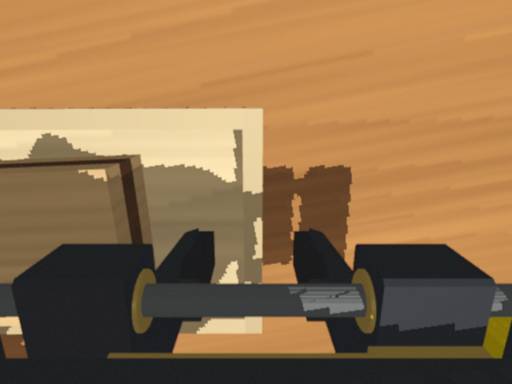

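The wrist view shows the rear wall centred between the fingers (columns 243–262, fingers at 213 and 293). Closing the jaws.

>>> move_arm:
  series:
    - {"dx": 0, "dy": 0, "dz": 0, "ax": 0, "ay": 0, "az": 0, "grip": 0}
    - {"dx": 0, "dy": 0, "dz": 0, "ax": 0, "ay": 0, "az": 0, "grip": 0}
    - {"dx": 0, "dy": 0, "dz": 0, "ax": 0, "ay": 0, "az": 0, "grip": 0}
    - {"dx": 0, "dy": 0, "dz": 0, "ax": 0, "ay": 0, "az": 0, "grip": 0}
    - {"dx": 0, "dy": 0, "dz": 0, "ax": 0, "ay": 0, "az": 0, "grip": 0}
    - {"dx": 0, "dy": 0, "dz": 0, "ax": 0, "ay": 0, "az": 0, "grip": 0}
  grip_force: 40

```text
t: 3.97
tool_pos: [0.5513, -0.266, 0.0166]
orientation: [1.341, 1.118, -1.341]
force: [-0.5, 0.3, -0.0]
opening: 0.002
```

Run:
```python
from h import *
st()
c=capture('wrist'); save(c,'w5.png')
for n in ['scene','side']:
    c=capture(n); p,_,_=cloud(c)
    q=sel(p,(.45,-.27,.031),(.72,0,.041)); print(n,cv2.minAreaRect((q[:,:2]*1000).astype(np.float32)))
```

```text
t 3.97 pos [ 0.5513 -0.266   0.0166] jaw -100.32 tx [ 0. -0. -1.] F [-0.5  0.3 -0. ] open 0.002 q [-0.49  0.33  1.9   0.    0.91  1.26]
scene ((574.366943359375, -162.24169921875), (219.27096557617188, 133.94607543945312), 81.09432983398438)
side ((574.4905395507812, -157.97393798828125), (229.40101623535156, 133.1475067138672), 79.50782012939453)
```

View pics/w5.png

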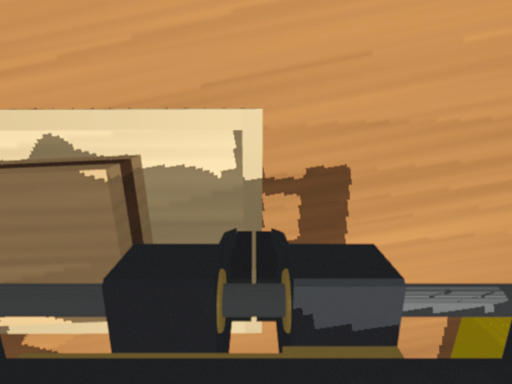

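Run:
```python
from h import *
c=capture('wrist'); s,R=st()
def pr(c,X): v=c['R']@X+c['t']; return v[0]/v[2]*c['fx']+c['cx'],v[1]/v[2]*c['fy']+c['cy'],v[2]
print('tcp wrist',pr(c,s['tool_pos']), 'grasp',pr(c,s['tool_pos']+[0,0,.019]))
for n in ['scene','side']:
    c=capture(n); u,v,_=pr(c,s['tool_pos']); print(n,u,v); u,v=int(u),int(v); crop(c,'g_%s.png'%n,u-50,v-60,u+70,v+50,6)
```

```text
t 4.17 pos [ 0.5512 -0.266   0.0164] jaw -100.33 tx [ 0.  0. -1.] F [0.3 0.1 0.6] open 0.0004 q [-0.49  0.33  1.9   0.    0.91  1.26]
tcp wrist (np.float64(252.2382994057796), np.float64(224.22663677401442), np.float64(0.19184014760519316)) grasp (np.float64(252.13172551599044), np.float64(236.7468343607852), np.float64(0.17353984270707792))
scene 181.06960248687474 257.8829205530447
side 259.6761998161228 167.49786205353115
```

View pics/g_scene.png

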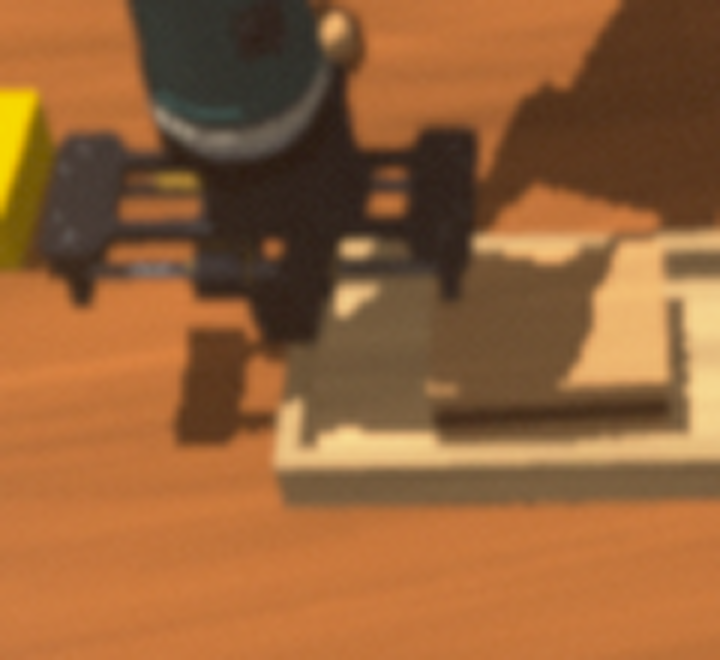

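View pics/g_side.png

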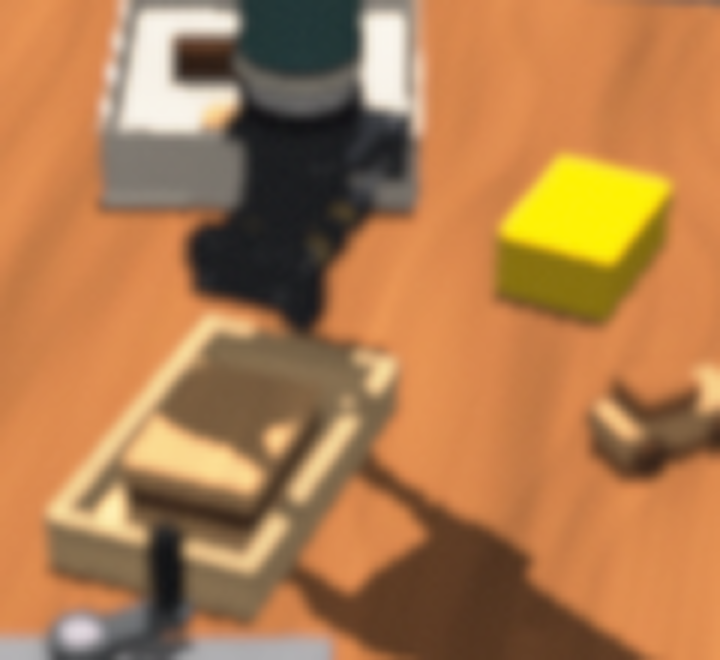

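Run:
```python
from h import *
c=capture('wrist'); crop(c,'w6.png',150,80,350,384,2); print(c['depth'][200:236:6,252], c['depth'][150:330:20,258].round(3))
print(c['depth'][120:240:10,253].round(4))
for v in (130,150,170,200,220): print(v,px(c,253,v).round(4), px(c,225,v).round(4),px(c,280,v).round(4))
```

```text
[0.16737305 0.1688715  0.16854966 0.16982645 0.16929244 0.1713663 ] [0.159 0.163 0.166 0.169 0.171 0.135 0.12  0.075 0.074]
[0.1556 0.1576 0.1565 0.16   0.1619 0.1626 0.1651 0.1659 0.1663 0.1676
 0.1704 0.1703]
130 [ 0.608  -0.2768  0.0357] [ 0.6091 -0.2605  0.0107] [ 0.6024 -0.2926 -0.0009]
150 [ 0.5982 -0.275   0.0361] [ 0.5978 -0.2582  0.0108] [ 0.5906 -0.2906  0.0012]
170 [ 0.5881 -0.2732  0.0362] [ 0.5861 -0.2558  0.0108] [ 0.5782 -0.2886  0.0014]
200 [ 0.5724 -0.2703  0.0368] [ 0.5674 -0.2518  0.0098] [ 0.5586 -0.2855  0.001 ]
220 [ 0.5609 -0.2682  0.0358] [ 0.5548 -0.2493  0.0105] [ 0.5451 -0.2834  0.0012]
```

View pics/w6.png

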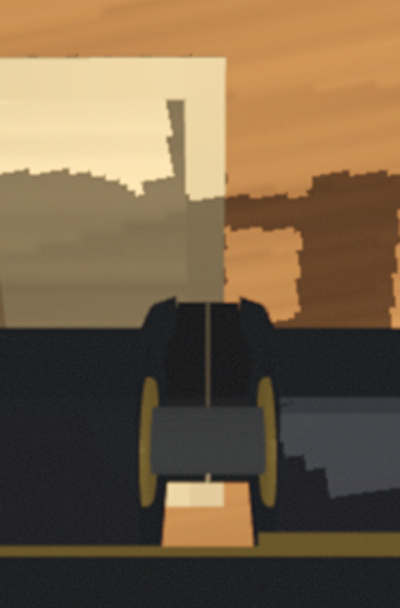

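Run:
```python
from h import *
c=capture('wrist'); st()
for v in (228,232,236,240,250,260,270):
    print(v,[ (u,px(c,u,v).round(3).tolist()) for u in (232,246,254,262,276)])
```

```text
t 4.37 pos [ 0.5512 -0.266   0.0164] jaw -100.33 tx [-0.  0. -1.] F [-0.4 -0.   0.1] open -0.0001 q [-0.49  0.33  1.9   0.    0.91  1.26]
228 [(232, [0.549, -0.253, 0.011]), (246, [0.557, -0.264, 0.036]), (254, [0.557, -0.268, 0.037]), (262, [0.541, -0.271, 0.0]), (276, [0.54, -0.28, 0.001])]
232 [(232, [0.564, -0.259, 0.055]), (246, [0.561, -0.265, 0.052]), (254, [0.56, -0.269, 0.051]), (262, [0.56, -0.273, 0.053]), (276, [0.56, -0.279, 0.055])]
236 [(232, [0.564, -0.259, 0.061]), (246, [0.561, -0.265, 0.056]), (254, [0.561, -0.269, 0.057]), (262, [0.56, -0.272, 0.057]), (276, [0.56, -0.279, 0.06])]
240 [(232, [0.564, -0.259, 0.065]), (246, [0.561, -0.265, 0.062]), (254, [0.561, -0.269, 0.062]), (262, [0.56, -0.272, 0.062]), (276, [0.56, -0.279, 0.064])]
250 [(232, [0.563, -0.26, 0.074]), (246, [0.561, -0.265, 0.071]), (254, [0.559, -0.268, 0.07]), (262, [0.561, -0.272, 0.073]), (276, [0.561, -0.278, 0.076])]
260 [(232, [0.562, -0.26, 0.081]), (246, [0.561, -0.265, 0.081]), (254, [0.554, -0.267, 0.068]), (262, [0.56, -0.272, 0.082]), (276, [0.56, -0.277, 0.083])]
270 [(232, [0.563, -0.261, 0.092]), (246, [0.561, -0.266, 0.089]), (254, [0.55, -0.267, 0.069]), (262, [0.56, -0.272, 0.088]), (276, [0.561, -0.277, 0.092])]
```

Run:
```python
from h import *
def pr(c,X): v=c['R']@X+c['t']; return (v[:2]/v[2]*[c['fx'],c['fy']]+[c['cx'],c['cy']]).round(1)
s,R=st()
for n in ['scene','side']:
    c=capture(n); save(c,n+'7.png')
    for z in (.016,.035,.05): print(n,z,pr(c,np.array([.5512,-.266,z])), pr(c,np.array([.561,-.266,z])))
    p,u,v=cloud(c); m=np.all((p>(.53,-.30,.012))&(p<(.58,-.24,.12)),1)
    q=p[m]; im=c['image'][v[m],u[m]].sum(1); d=im<150
    print('dark pts z pct',np.percentile(q[d,2],[0,2,5,10,50]).round(3)); i=np.argsort(q[d,2])[:12]; print(np.c_[q[d][i].round(3),u[m][d][i],v[m][d][i]])
```

```text
t 4.37 pos [ 0.5512 -0.266   0.0164] jaw -100.33 tx [-0.  0. -1.] F [-0.4 -0.   0.1] open -0.0001 q [-0.49  0.33  1.9   0.    0.91  1.26]
scene 0.016 [181.1 258. ] [181.4 260.8]
scene 0.035 [180.2 254.2] [180.5 257. ]
scene 0.05 [179.6 251.1] [179.8 253.9]
dark pts z pct [0.053 0.055 0.056 0.058 0.072]
[[ 5.60e-01 -2.65e-01  5.30e-02  1.80e+02  2.53e+02]
 [ 5.60e-01 -2.68e-01  5.40e-02  1.79e+02  2.53e+02]
 [ 5.62e-01 -2.62e-01  5.50e-02  1.81e+02  2.53e+02]
 [ 5.60e-01 -2.73e-01  5.60e-02  1.77e+02  2.53e+02]
 [ 5.60e-01 -2.76e-01  5.60e-02  1.76e+02  2.53e+02]
 [ 5.57e-01 -2.76e-01  5.60e-02  1.76e+02  2.52e+02]
 [ 5.62e-01 -2.70e-01  5.70e-02  1.78e+02  2.53e+02]
 [ 5.60e-01 -2.78e-01  5.70e-02  1.75e+02  2.53e+02]
 [ 5.65e-01 -2.59e-01  5.80e-02  1.82e+02  2.53e+02]
 [ 5.61e-01 -2.64e-01  5.90e-02  1.80e+02  2.52e+02]
 [ 5.61e-01 -2.67e-01  6.00e-02  1.79e+02  2.52e+02]
 [ 5.62e-01 -2.62e-01  6.00e-02  1.81e+02  2.52e+02]]
side 0.016 [259.7 167.6] [257.1 167.3]
side 0.035 [259.6 163.4] [257.1 163.1]
side 0.05 [259.6 160.1] [257.  159.7]
dark pts z pct [0.056 0.057 0.057 0.061 0.075]
[[ 5.50e-01 -2.51e-01  5.60e-02  2.59e+02  1.61e+02]
 [ 5.53e-01 -2.48e-01  5.70e-02  2.58e+02  1.61e+02]
 [ 5.45e-01 -2.63e-01  5.70e-02  2.61e+02  1.59e+02]
 [ 5.45e-01 -2.48e-01  6.30e-02  2.60e+02  1.60e+02]
 [ 5.44e-01 -2.59e-01  6.50e-02  2.61e+02  1.58e+02]
 [ 5.46e-01 -2.52e-01  6.50e-02  2.60e+02  1.59e+02]
 [ 5.48e-01 -2.43e-01  6.60e-02  2.59e+02  1.60e+02]
 [ 5.49e-01 -2.49e-01  6.60e-02  2.59e+02  1.59e+02]
 [ 5.45e-01 -2.62e-01  6.70e-02  2.61e+02  1.57e+02]
 [ 5.50e-01 -2.50e-01  7.00e-02  2.59e+02  1.58e+02]
 [ 5.46e-01 -2.49e-01  7.10e-02  2.60e+02  1.58e+02]
 [ 5.46e-01 -2.67e-01  7.30e-02  2.61e+02  1.55e+02]]
```

Run:
```python
from h import *
import pickle
for n in ['scene','side','wrist']:
    c=pickle.load(open(n+'0.pkl','rb')); p,u,v=cloud(c)
    m=np.all((p>(.2,-.72,.1))&(p<(.4,-.5,.32)),1)
    q=p[m]; print(n,len(q)); 
    if len(q):
        i=np.argsort(q[:,2])[:10]; print(np.c_[q[i].round(3),u[m][i],v[m][i]])
```

```text
scene 524
[[  0.329  -0.647   0.234  24.    169.   ]
 [  0.327  -0.642   0.234  26.    168.   ]
 [  0.289  -0.561   0.237  58.    154.   ]
 [  0.33   -0.643   0.237  25.    168.   ]
 [  0.333  -0.647   0.238  23.    169.   ]
 [  0.286  -0.555   0.238  60.    153.   ]
 [  0.284  -0.55    0.239  62.    152.   ]
 [  0.331  -0.645   0.239  24.    168.   ]
 [  0.291  -0.557   0.239  59.    154.   ]
 [  0.287  -0.557   0.239  59.    153.   ]]
side 335
[[ 3.35e-01 -6.48e-01  2.34e-01  3.33e+02  7.70e+01]
 [ 3.19e-01 -6.47e-01  2.35e-01  3.37e+02  7.70e+01]
 [ 3.27e-01 -6.42e-01  2.37e-01  3.35e+02  7.70e+01]
 [ 3.30e-01 -6.37e-01  2.38e-01  3.34e+02  7.70e+01]
 [ 3.35e-01 -6.46e-01  2.39e-01  3.33e+02  7.60e+01]
 [ 2.88e-01 -5.49e-01  2.39e-01  3.43e+02  8.70e+01]
 [ 2.73e-01 -5.51e-01  2.39e-01  3.47e+02  8.70e+01]
 [ 2.84e-01 -5.48e-01  2.39e-01  3.44e+02  8.70e+01]
 [ 2.81e-01 -5.49e-01  2.39e-01  3.45e+02  8.70e+01]
 [ 3.22e-01 -6.36e-01  2.40e-01  3.36e+02  7.70e+01]]
wrist 28974
[[ 3.28e-01 -6.41e-01  2.37e-01  3.42e+02  2.31e+02]
 [ 2.86e-01 -5.62e-01  2.37e-01  1.65e+02  2.36e+02]
 [ 3.29e-01 -6.42e-01  2.37e-01  3.45e+02  2.31e+02]
 [ 3.14e-01 -6.48e-01  2.37e-01  3.40e+02  2.61e+02]
 [ 3.28e-01 -6.41e-01  2.37e-01  3.42e+02  2.33e+02]
 [ 3.16e-01 -6.47e-01  2.37e-01  3.40e+02  2.57e+02]
 [ 2.86e-01 -5.55e-01  2.38e-01  1.52e+02  2.31e+02]
 [ 2.87e-01 -5.53e-01  2.38e-01  1.48e+02  2.28e+02]
 [ 2.86e-01 -5.55e-01  2.38e-01  1.51e+02  2.31e+02]
 [ 3.15e-01 -6.47e-01  2.38e-01  3.40e+02  2.59e+02]]
```

All three cameras show the real finger ends about 35 mm above the reported TCP. Here the lowest finger points are at z ≈ 0.053 against a reported 0.016, and at the start they were at 0.235 against 0.204. So the fingers closed above the wall without touching it. I'll trust the pictures, reopen and go 33 mm lower, watching the force.

>>> move_arm:
  series:
    - {"dx": 0, "dy": 0, "dz": 0, "ax": 0, "ay": 0, "az": 0, "grip": 0.45}
    - {"dx": 0, "dy": 0, "dz": 0, "ax": 0, "ay": 0, "az": 0, "grip": 0.45}
    - {"dx": 0, "dy": 0, "dz": 0, "ax": 0, "ay": 0, "az": 0, "grip": 0.45}
    - {"dx": 0, "dy": 0, "dz": 0, "ax": 0, "ay": 0, "az": 0, "grip": 0.45}
    - {"dx": 0, "dy": 0, "dz": 0, "ax": 0, "ay": 0, "az": 0, "grip": 0.45}
    - {"dx": 0.7, "dy": 0.2, "dz": 0, "ax": 0, "ay": 0, "az": 0, "grip": 0.45}
    - {"dx": 0.7, "dy": 0, "dz": 0, "ax": 0, "ay": 0, "az": 0, "grip": 0.45}
    - {"dx": 0.6, "dy": 0, "dz": 0, "ax": 0, "ay": 0, "az": 0, "grip": 0.45}
    - {"dx": 0.4, "dy": 0, "dz": 0, "ax": 0, "ay": 0, "az": 0, "grip": 0.45}
    - {"dx": 0, "dy": 0, "dz": 0, "ax": 0, "ay": 0, "az": 0, "grip": 0.45}
    - {"dx": 0, "dy": 0, "dz": 0, "ax": 0, "ay": 0, "az": 0, "grip": 0.45}

```text
t: 5.38
tool_pos: [0.5526, -0.2661, -0.0084]
orientation: [1.341, 1.12, -1.341]
force: [-0.7, 0.0, -1.0]
opening: 0.0398
```

Run:
```python
from h import *
st()
c=capture('wrist'); save(c,'w8.png')
c=capture('scene'); crop(c,'s8.png',130,180,280,300,5)
```

```text
t 5.38 pos [ 0.5526 -0.2661 -0.0084] jaw -100.32 tx [-0.001  0.001 -1.   ] F [-0.7  0.  -1. ] open 0.0398 q [-0.49  0.36  1.91  0.    0.87  1.26]
```

View pics/w8.png

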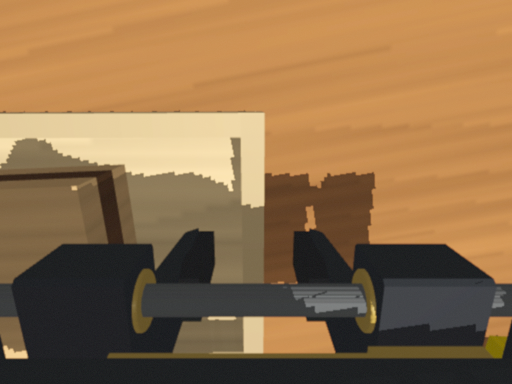

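View pics/s8.png

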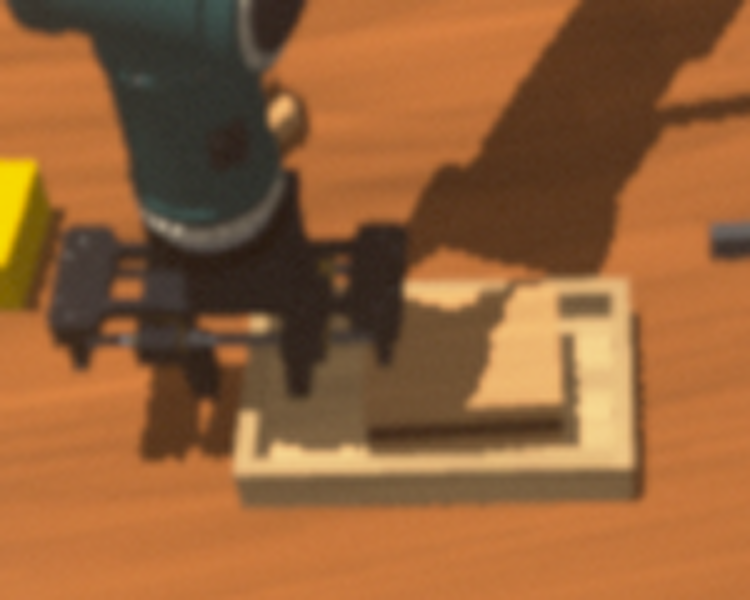

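>>> move_arm:
  series:
    - {"dx": 0.4, "dy": 0, "dz": 0, "ax": 0, "ay": 0, "az": 0, "grip": 0.45}
    - {"dx": 0.3, "dy": 0, "dz": 0, "ax": 0, "ay": 0, "az": 0, "grip": 0.45}
    - {"dx": 0, "dy": 0, "dz": 0, "ax": 0, "ay": 0, "az": 0, "grip": 0}
    - {"dx": 0, "dy": 0, "dz": 0, "ax": 0, "ay": 0, "az": 0, "grip": 0}
    - {"dx": 0, "dy": 0, "dz": 0, "ax": 0, "ay": 0, "az": 0, "grip": 0}
    - {"dx": 0, "dy": 0, "dz": 0, "ax": 0, "ay": 0, "az": 0, "grip": 0}
    - {"dx": 0, "dy": 0, "dz": 0, "ax": 0, "ay": 0, "az": 0, "grip": 0}
    - {"dx": 0, "dy": 0, "dz": 0, "ax": 0, "ay": 0, "az": 0, "grip": 0}
    - {"dx": 0, "dy": 0, "dz": 0, "ax": 0, "ay": 0, "az": 0, "grip": 0}
  grip_force: 40

```text
t: 6.23
tool_pos: [0.5533, -0.2663, -0.0145]
orientation: [1.341, 1.119, -1.34]
force: [0.1, 0.7, 1.0]
opening: 0.0095
```

Run:
```python
from h import *
st()
c=capture('wrist'); save(c,'w9.png')
```

```text
t 6.23 pos [ 0.5533 -0.2663 -0.0145] jaw -100.32 tx [ 0.  0. -1.] F [0.1 0.7 1. ] open 0.0095 q [-0.49  0.37  1.91  0.    0.86  1.26]
```

View pics/w9.png

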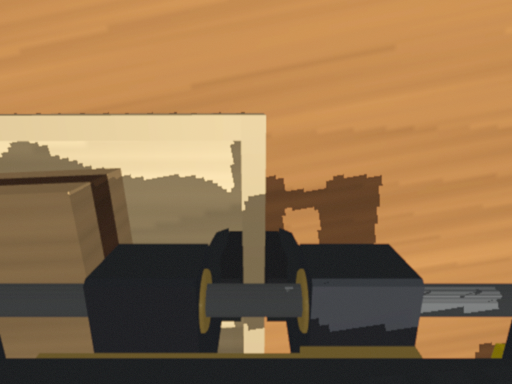

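>>> move_arm:
  series:
    - {"dx": 0, "dy": 0.6, "dz": -0.28, "ax": 0, "ay": 0, "az": 0, "grip": 0}
    - {"dx": 0, "dy": 1.2, "dz": -0.56, "ax": 0, "ay": 0, "az": 0, "grip": 0}
    - {"dx": 0, "dy": 1.2, "dz": -0.56, "ax": 0, "ay": 0, "az": 0, "grip": 0}
    - {"dx": 0, "dy": 1.2, "dz": -0.56, "ax": 0, "ay": 0, "az": 0, "grip": 0}
    - {"dx": 0, "dy": 1.2, "dz": -0.56, "ax": 0, "ay": 0, "az": 0, "grip": 0}
    - {"dx": 0, "dy": 1.2, "dz": -0.56, "ax": 0, "ay": 0, "az": 0, "grip": 0}
    - {"dx": 0, "dy": 0.6, "dz": -0.28, "ax": 0, "ay": 0, "az": 0, "grip": 0}
    - {"dx": 0, "dy": 0, "dz": 0, "ax": -0.04, "ay": 0, "az": 0, "grip": 0}
    - {"dx": 0, "dy": 0, "dz": 0, "ax": -0.05, "ay": 0, "az": 0, "grip": 0}
    - {"dx": 0, "dy": 0, "dz": 0, "ax": -0.05, "ay": 0, "az": 0, "grip": 0}
    - {"dx": 0, "dy": 0, "dz": 0, "ax": -0.05, "ay": 0, "az": 0, "grip": 0}
    - {"dx": 0, "dy": 0, "dz": 0, "ax": -0.05, "ay": 0, "az": 0, "grip": 0}
    - {"dx": 0, "dy": 0, "dz": 0, "ax": -0.05, "ay": 0, "az": 0, "grip": 0}
    - {"dx": 0, "dy": 0, "dz": 0, "ax": -0.05, "ay": 0, "az": 0, "grip": 0}
    - {"dx": 0, "dy": 0, "dz": 0, "ax": -0.04, "ay": 0, "az": 0, "grip": 0}
    - {"dx": 0, "dy": 0, "dz": 0, "ax": 0, "ay": 0, "az": 0, "grip": 0}
    - {"dx": 0, "dy": 0, "dz": 0, "ax": 0, "ay": 0, "az": 0, "grip": 0}

```text
t: 7.7
tool_pos: [0.6312, -0.2462, -0.0144]
orientation: [1.063, 1.295, -1.061]
force: [2.6, -0.0, -0.8]
opening: 0.0101
```

```bash
cat >> h.py <<'E'
A=np.radians(101.6); PX=np.array([np.cos(A),np.sin(A)]); PY=np.array([-np.sin(A),np.cos(A)]); PO=np.array([.5595,.157])
def trayfit(c,lo,hi):
    p,_,_=cloud(c); q=sel(p,lo,hi); r=cv2.minAreaRect((q[:,:2]*1000).astype(np.float32)); o=np.array(r[0])/1000-PO
    print('tray',r, 'press mm',(o@PX*1000).round(1),(o@PY*1000).round(1))
E
python3 - <<'E'
from h import *
t=PO-.355*PX
to(t[0],t[1],-.0145,-78.4)
for n in ['scene','side']:
    c=capture(n); save(c,n+'10.png'); trayfit(c,(.5,-.25,.031),(.75,0.02,.041))
E
```

```text
t 7.7 pos [ 0.6312 -0.2462 -0.0144] jaw -78.67 tx [ 0.002 -0.    -1.   ] F [ 2.6 -0.  -0.8] open 0.0101 q [-0.41  0.47  1.77  0.    0.91  0.96]
tool d cm [ 0.01  1.06 -5.44] ax -0.005
tray ((612.664794921875, -143.92840576171875), (133.96974182128906, 219.8297882080078), 10.792116165161133) press mm -305.5 8.4
tray ((613.7860107421875, -137.98092651367188), (130.39096069335938, 222.0936737060547), 10.674629211425781) press mm -299.9 6.1
```

View pics/scene10.png

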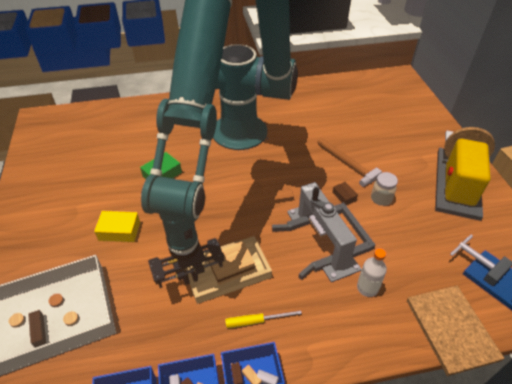

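>>> move_arm:
  series:
    - {"dx": 0, "dy": 0.4, "dz": 0, "ax": -0.01, "ay": 0, "az": 0, "grip": 0}
    - {"dx": 0, "dy": 0.4, "dz": -0.6, "ax": 0, "ay": 0, "az": 0, "grip": 0}
    - {"dx": 0, "dy": 0, "dz": -1.3, "ax": 0, "ay": 0, "az": 0, "grip": 0}
    - {"dx": 0, "dy": 0, "dz": -1.3, "ax": 0, "ay": 0, "az": 0, "grip": 0}
    - {"dx": 0, "dy": 0, "dz": -1.3, "ax": 0, "ay": 0, "az": 0, "grip": 0}
    - {"dx": 0, "dy": 0, "dz": -1.3, "ax": 0, "ay": 0, "az": 0, "grip": 0}
    - {"dx": 0, "dy": 0, "dz": -1.3, "ax": 0, "ay": 0, "az": 0, "grip": 0}
    - {"dx": 0, "dy": 0, "dz": -1.3, "ax": 0, "ay": 0, "az": 0, "grip": 0}
    - {"dx": 0, "dy": 0, "dz": -1.3, "ax": 0, "ay": 0, "az": 0, "grip": 0}
    - {"dx": 0, "dy": 0, "dz": -0.6, "ax": 0, "ay": 0, "az": 0, "grip": 0}
    - {"dx": 0, "dy": 0, "dz": 0, "ax": 0, "ay": 0, "az": 0, "grip": 0}
    - {"dx": 0, "dy": 0, "dz": 0, "ax": 0, "ay": 0, "az": 0, "grip": 0}

```text
t: 8.8
tool_pos: [0.6157, -0.1409, -0.0144]
orientation: [1.055, 1.305, -1.052]
force: [-0.9, 7.2, 5.0]
opening: 0.0095
```

Run:
```python
from h import *
t=PO-.155*PX
to(t[0],t[1],-.0145,-78.4)
for n in ['scene','side']:
    c=capture(n); save(c,n+'11.png'); trayfit(c,(.45,-.25,.031),(.75,0.09,.041))
    if n=='scene': crop(c,'s11c.png',200,170,400,310,4)
    else: crop(c,'si11c.png',150,130,300,290,4)
```

```text
t 8.8 pos [ 0.6157 -0.1409 -0.0144] jaw -77.99 tx [-0.002  0.004 -1.   ] F [-0.9  7.2  5. ] open 0.0095 q [-0.27  0.4   1.87  0.    0.88  1.09]
tool d cm [  0.06   0.59 -14.81] ax 0.007
tray ((597.4125366210938, -45.996307373046875), (132.98037719726562, 236.39279174804688), 12.679976463317871) press mm -206.5 3.7
tray ((600.3759155273438, -55.70519256591797), (130.16342163085938, 181.98890686035156), 12.123602867126465) press mm -216.6 2.7
```

View pics/s11c.png

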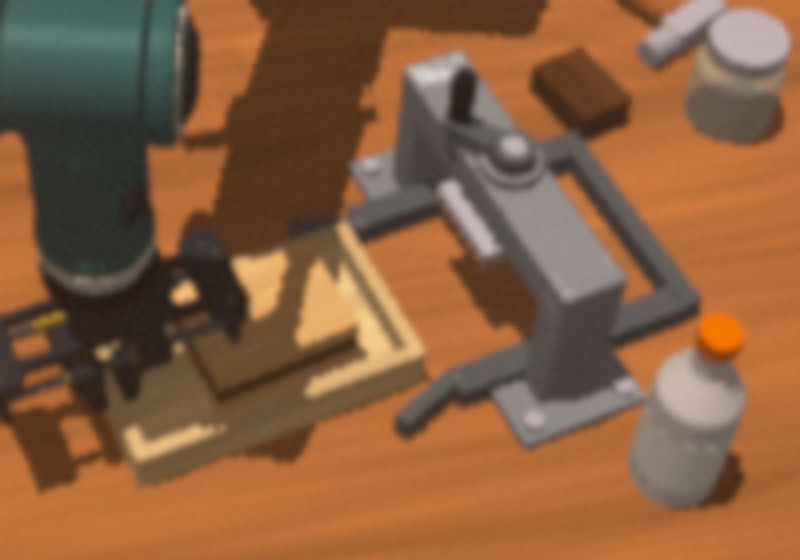

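View pics/si11c.png

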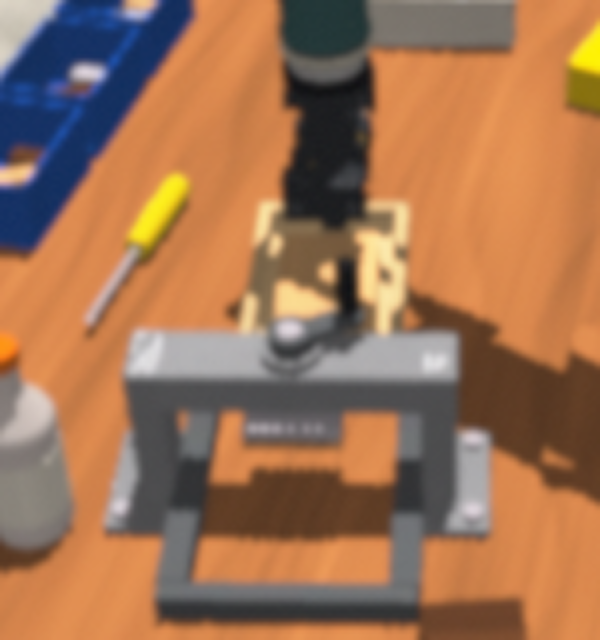

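Run:
```python
from h import *
c=capture('scene'); s,R=st()
def f(u,v,z): 
    p=pz(c,200+(u+.5)/4-.5,170+(v+.5)/4-.5,z)[:2]-PO; return (p@PX*1000).round(1),(p@PY*1000).round(1)
print('front corners',f(425,355,.036),f(345,221,.036)); print('rear near corner',f(138,462,.036))
print('near rail inner start',f(450,375,.022),'far',f(352,210,.022))
p=s['tool_pos'][:2]-PO; print('tcp',p@PX,p@PY)
p,_,_=cloud(c); q=sel(p,(.4,-.3,.031),(.75,.15,.041)); b=np.c_[(q[:,:2]-PO)@PX,(q[:,:2]-PO)@PY]*1000
for x in range(-280,-90,20):
    m=(b[:,0]>x)&(b[:,0]<x+20); y=b[m,1]; print(x,np.percentile(y,[0,3,97,100]).round(1) if m.any() else None)
m=abs(b[:,1])<60; print('front x',np.percentile(b[m,0],[97,99,100]))
```

```text
t 8.95 pos [ 0.6157 -0.1412 -0.0145] jaw -78.02 tx [-0.002  0.004 -1.   ] F [-2.4  6.   7.1] open 0.0099 q [-0.27  0.4   1.87  0.    0.88  1.09]
front corners (np.float64(-89.6), np.float64(-59.9)) (np.float64(-89.4), np.float64(71.3))
rear near corner (np.float64(-307.6), np.float64(-61.4))
near rail inner start (np.float64(-75.6), np.float64(-74.0)) far (np.float64(-74.2), np.float64(88.8))
tcp -0.30343443029742695 0.004908155501757867
-280 [-61.8 -61.5 -49.8 -49.1]
-260 [-62.5 -61.8  26.1  32.4]
-240 [-61.9 -61.4  64.   66.8]
-220 [-61.8 -60.9 -31.5 -30.4]
-200 [-61.4 -61.2  65.8  71.9]
-180 [-61.5 -60.9  69.9  70.5]
-160 [-61.1 -60.3  68.6  71. ]
-140 [-61.5 -60.4  68.5  70.2]
-120 [-60.7 -59.   69.4  70.5]
-100 [-60.6 -55.6  66.7  70.3]
front x [-91.16530353 -90.01235034 -88.98860551]
```

>>> move_arm:
  series:
    - {"dx": 0, "dy": 0.45, "dz": 0, "ax": 0, "ay": 0, "az": 0, "grip": 0}
    - {"dx": 0, "dy": 0, "dz": -0.5, "ax": 0.004, "ay": 0, "az": 0, "grip": 0}
    - {"dx": 0, "dy": 0, "dz": -0.7, "ax": 0, "ay": 0, "az": 0, "grip": 0}
    - {"dx": 0, "dy": 0, "dz": -0.7, "ax": 0, "ay": 0, "az": 0, "grip": 0}
    - {"dx": 0, "dy": 0, "dz": -0.7, "ax": 0, "ay": 0, "az": 0, "grip": 0}
    - {"dx": 0, "dy": 0, "dz": -0.7, "ax": 0, "ay": 0, "az": 0, "grip": 0}
    - {"dx": 0, "dy": 0, "dz": 0, "ax": 0, "ay": 0, "az": 0, "grip": 0}

```text
t: 9.53
tool_pos: [0.614, -0.1093, -0.0145]
orientation: [1.057, 1.3, -1.056]
force: [0.4, -0.1, 2.7]
opening: 0.0096
```

```bash
cat >> h.py <<'E'
def chk():
    s,R=st(); p=s['tool_pos'][:2]-PO; print('tcp press',(p@PX).round(4),(p@PY).round(4))
    c=capture('scene'); p,_,_=cloud(c); q=sel(p,(.4,-.3,.031),(.75,.15,.041)); b=np.c_[(q[:,:2]-PO)@PX,(q[:,:2]-PO)@PY]*1000
    b=b[b[:,0]<-28]
    for x in range(-280,-20,30):
        m=(b[:,0]>x)&(b[:,0]<x+30); y=b[m,1]; print(x,np.percentile(y,[0,3,97,100]).round(1) if m.any() else None)
    return c
E
python3 - <<'E'
from h import *
c=chk(); crop(c,'s12c.png',200,170,400,310,4)
E
```

```text
t 9.53 pos [ 0.614  -0.1093 -0.0145] jaw -78.2 tx [ 0.     0.001 -1.   ] F [ 0.4 -0.1  2.7] open 0.0096 q [-0.22  0.38  1.89  0.    0.87  1.15]
tcp press -0.2718 0.0001
-280 [-68.3 -66.1   3.3  27.8]
-250 [-68.2 -67.3 -56.5 -56.1]
-220 [-66.3 -65.6  26.7  59.4]
-190 [-66.3 -65.9 -15.1  58.5]
-160 [-67.8 -65.7  62.6  64.8]
-130 [-67.6 -66.5  63.8  65.3]
-100 [-67.2 -66.8  63.8  64.9]
-70 [-65.7 -62.9  59.9  64.8]
-40 None
```

View pics/s12c.png

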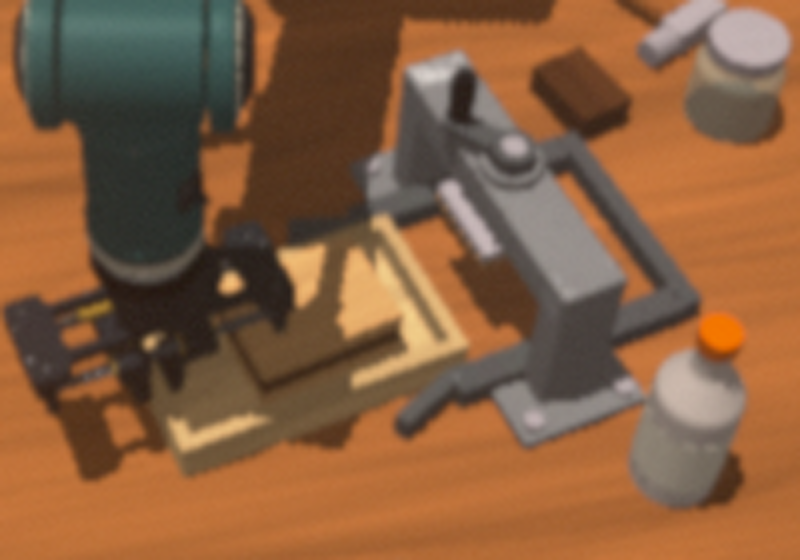

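>>> move_arm:
  series:
    - {"dx": 0, "dy": 0, "dz": -0.6, "ax": 0, "ay": 0, "az": 0, "grip": 0}
    - {"dx": 0, "dy": 0, "dz": -0.8, "ax": 0, "ay": 0, "az": 0, "grip": 0}
    - {"dx": 0, "dy": 0, "dz": -0.8, "ax": 0, "ay": 0, "az": 0, "grip": 0}
    - {"dx": 0, "dy": 0, "dz": -0.8, "ax": 0, "ay": 0, "az": 0, "grip": 0}
    - {"dx": 0, "dy": 0, "dz": -0.8, "ax": 0, "ay": 0, "az": 0, "grip": 0}
    - {"dx": 0, "dy": 0, "dz": -0.8, "ax": 0, "ay": 0, "az": 0, "grip": 0}
    - {"dx": 0, "dy": 0, "dz": 0, "ax": 0, "ay": 0, "az": 0, "grip": 0}

```text
t: 10.17
tool_pos: [0.6044, -0.0642, -0.0145]
orientation: [1.056, 1.3, -1.056]
force: [0.5, 0.5, 3.6]
opening: 0.0098
```

Run:
```python
from h import *
c=chk()
```

```text
t 10.17 pos [ 0.6044 -0.0642 -0.0145] jaw -78.18 tx [-0.     0.001 -1.   ] F [0.5 0.5 3.6] open 0.0098 q [-0.15  0.36  1.92  0.    0.86  1.22]
tcp press -0.2257 0.0005
-280 None
-250 [-65.  -64.6   0.6   5. ]
-220 [-66.8 -66.4  -8.4  -6.5]
-190 [-67.5 -66.8  12.1  23.2]
-160 [-66.4 -65.5  57.5  59.6]
-130 [-67.3 -66.5 -35.7 -34.7]
-100 [-67.  -64.6  65.1  67.1]
-70 [-66.1 -65.6  64.4  66.5]
-40 [-64.7 -64.5  64.   64.9]
```

Centred and in line, with no side force. Continuing into the rails.

>>> move_arm:
  series:
    - {"dx": 0, "dy": 0, "dz": -0.6, "ax": 0, "ay": 0, "az": 0, "grip": 0}
    - {"dx": 0, "dy": 0, "dz": -0.8, "ax": 0, "ay": 0, "az": 0, "grip": 0}
    - {"dx": 0, "dy": 0, "dz": -0.8, "ax": 0, "ay": 0, "az": 0, "grip": 0}
    - {"dx": 0, "dy": 0, "dz": -0.8, "ax": 0, "ay": 0, "az": 0, "grip": 0}
    - {"dx": 0, "dy": 0, "dz": -0.8, "ax": 0, "ay": 0, "az": 0, "grip": 0}
    - {"dx": 0, "dy": 0, "dz": -0.8, "ax": 0, "ay": 0, "az": 0, "grip": 0}
    - {"dx": 0, "dy": 0, "dz": -0.8, "ax": 0, "ay": 0, "az": 0, "grip": 0}
    - {"dx": 0, "dy": 0, "dz": -0.8, "ax": 0, "ay": 0, "az": 0, "grip": 0}
    - {"dx": 0, "dy": 0, "dz": 0, "ax": 0, "ay": 0, "az": 0, "grip": 0}
    - {"dx": 0, "dy": 0, "dz": 0, "ax": 0, "ay": 0, "az": 0, "grip": 0}

```text
t: 11.05
tool_pos: [0.5918, -0.004, -0.0145]
orientation: [1.057, 1.301, -1.056]
force: [-0.3, 2.2, 5.5]
opening: 0.0096
```

Run:
```python
from h import *
c=chk(); save(c,'s13.png')
c=capture('side'); crop(c,'si13c.png',150,130,300,290,4)
```

```text
t 11.05 pos [ 0.5918 -0.004  -0.0145] jaw -78.22 tx [-0.     0.001 -1.   ] F [-0.3  2.2  5.5] open 0.0096 q [-0.05  0.34  1.96  0.    0.85  1.31]
tcp press -0.1642 0.0007
-280 None
-250 None
-220 None
-190 [-66.4 -64.8  -4.4  -2.3]
-160 [-66.  -65.3  -7.7  -1.1]
-130 [-66.7 -65.6  17.6  23.9]
-100 [-66.1 -65.5   4.2  58.6]
-70 [-66.1 -65.8 -35.2 -34.6]
-40 [-65.  -64.9  99.5 104. ]
```

View pics/s13.png

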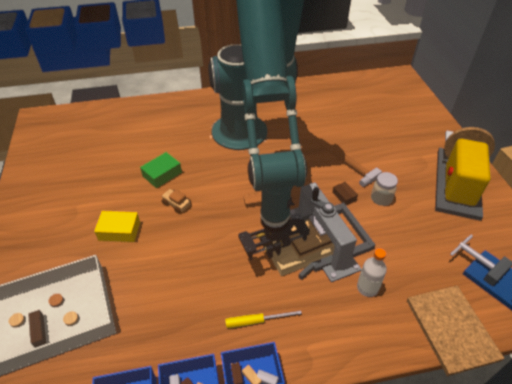

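View pics/si13c.png

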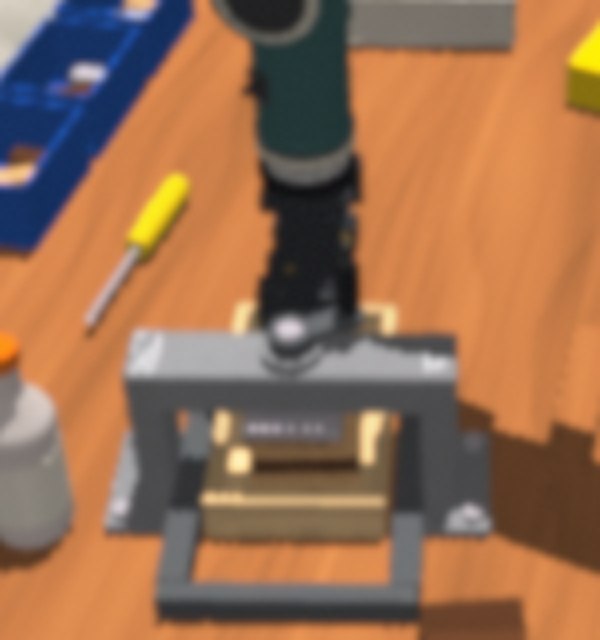

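Run:
```python
from h import *
s,R=st()
P=[]
for n in ['scene','side']:
    p,_,_=cloud(capture(n)); P.append(p)
p=np.vstack(P); l=(p-s['tool_pos'])@R*1000
m=(abs(l[:,1])<150)&(abs(l[:,2])<150)
for h in range(100,300,20):
    a=l[m&(-l[:,0]>h)&(-l[:,0]<h+20)]
    # exclude press
    a=a[a[:,2]>-100]
    if len(a): print(h,len(a),'y',np.percentile(a[:,1],[0,2,98,100]).round(0),'z',np.percentile(a[:,2],[0,2,98,100]).round(0))
```

```text
t 11.15 pos [ 0.5919 -0.0041 -0.0145] jaw -78.25 tx [-0.     0.002 -1.   ] F [-0.4  3.1  5. ] open 0.0095 q [-0.05  0.34  1.96  0.    0.85  1.31]
100 404 y [-32. -30.  36.  38.] z [-92. -88.  86.  92.]
120 993 y [-33. -29.  35.  37.] z [-99. -96.  93.  95.]
140 317 y [-31. -30.  33.  36.] z [-97. -89.  89.  94.]
160 118 y [-32. -31.  35.  36.] z [-46. -45.  18.  19.]
180 418 y [-34. -32.  38.  40.] z [-46. -44.  37.  39.]
200 173 y [-36. -33.  37.  39.] z [-44. -40.  38.  40.]
220 315 y [-36. -34.  39.  40.] z [-42. -40.  38.  40.]
240 283 y [-34. -32.  37.  37.] z [-41. -38.  37.  38.]
260 293 y [-34. -32.  38.  41.] z [-41. -39.  37.  38.]
280 338 y [-33. -31.  37.  39.] z [-41. -39.  37.  38.]
```

>>> move_arm:
  series:
    - {"dx": 0, "dy": 0, "dz": 0, "ax": 0, "ay": 0, "az": 0, "grip": 0.34}
    - {"dx": 0, "dy": 0, "dz": 0, "ax": 0, "ay": 0, "az": 0, "grip": 0.34}
    - {"dx": 0, "dy": 0, "dz": 0, "ax": 0, "ay": 0, "az": 0, "grip": 0.34}
    - {"dx": 0, "dy": 0, "dz": 0, "ax": 0, "ay": 0, "az": 0, "grip": 0.34}
    - {"dx": -1.0, "dy": 0, "dz": 0, "ax": 0, "ay": 0, "az": 0, "grip": 0.34}
    - {"dx": -2.0, "dy": 0, "dz": 0, "ax": 0, "ay": 0, "az": 0, "grip": 0.34}
    - {"dx": -2.0, "dy": 0, "dz": 0, "ax": 0, "ay": 0, "az": 0, "grip": 0.34}
    - {"dx": -2.0, "dy": 0, "dz": 0, "ax": 0, "ay": 0, "az": 0, "grip": 0.34}
    - {"dx": 0, "dy": 0, "dz": 2.0, "ax": 0, "ay": 0, "az": 0, "grip": 0.5}
    - {"dx": 0, "dy": 0, "dz": 2.5, "ax": 0, "ay": 0, "az": 0, "grip": 0.5}
    - {"dx": 0, "dy": 0, "dz": 0, "ax": 0, "ay": 0, "az": 0, "grip": 0.5}

```text
t: 12.17
tool_pos: [0.6029, -0.0521, 0.0573]
orientation: [1.057, 1.295, -1.056]
force: [0.4, -0.3, 0.0]
opening: 0.0438
```

>>> move_arm:
  series:
    - {"dx": 0, "dy": 0, "dz": 0, "ax": -0.112, "ay": 0, "az": 0, "grip": 0.5}
    - {"dx": 0, "dy": 0, "dz": 0, "ax": -0.112, "ay": 0, "az": 0, "grip": 0.5}
    - {"dx": 0, "dy": 0, "dz": 0, "ax": -0.112, "ay": 0, "az": 0, "grip": 0.5}
    - {"dx": 0, "dy": 0, "dz": 0, "ax": -0.112, "ay": 0, "az": 0, "grip": 0.5}
    - {"dx": 0, "dy": 0, "dz": 0, "ax": -0.112, "ay": 0, "az": 0, "grip": 0.5}
    - {"dx": 0, "dy": 0, "dz": 0, "ax": -0.112, "ay": 0, "az": 0, "grip": 0.5}
    - {"dx": 0, "dy": 0, "dz": 0, "ax": -0.112, "ay": 0, "az": 0, "grip": 0.5}
    - {"dx": 0, "dy": 0, "dz": 0, "ax": -0.112, "ay": 0, "az": 0, "grip": 0.5}
    - {"dx": 0, "dy": 0, "dz": 0, "ax": -0.112, "ay": 0, "az": 0, "grip": 0.5}
    - {"dx": 0, "dy": 0, "dz": 0, "ax": -0.112, "ay": 0, "az": 0, "grip": 0.5}
    - {"dx": 0, "dy": 0, "dz": 0, "ax": -0.112, "ay": 0, "az": 0, "grip": 0.5}
    - {"dx": 0, "dy": 0, "dz": 0, "ax": -0.112, "ay": 0, "az": 0, "grip": 0.5}
    - {"dx": 0, "dy": 0, "dz": 0, "ax": -0.112, "ay": 0, "az": 0, "grip": 0.5}
    - {"dx": 0, "dy": 0, "dz": 0, "ax": -0.112, "ay": 0, "az": 0, "grip": 0.5}
    - {"dx": 0, "dy": 0, "dz": 0, "ax": 0, "ay": 0, "az": 0, "grip": 0.5}
    - {"dx": 0, "dy": 0, "dz": 0, "ax": 0, "ay": 0, "az": 0, "grip": 0.5}

```text
t: 13.5
tool_pos: [0.601, -0.0486, 0.0556]
orientation: [-0.157, 1.565, 0.157]
force: [0.9, 0.2, -0.5]
opening: 0.0441
```

Run:
```python
from h import *
t=PO-.205*PX
to(t[0],t[1],-.014,11.6)
c=chk(); crop(c,'s14.png',200,170,400,310,4)
c=capture('wrist'); save(c,'w14.png')
```

```text
t 13.5 pos [ 0.601  -0.0486  0.0556] jaw 11.45 tx [-0.  0. -1.] F [ 0.9  0.2 -0.5] open 0.0441 q [-0.12  0.26  1.9   0.    0.98 -0.32]
tool d cm [6.96 0.47 0.07] ax -0.003
t 13.5 pos [ 0.601  -0.0486  0.0556] jaw 11.45 tx [-0.  0. -1.] F [ 0.9  0.2 -0.5] open 0.0441 q [-0.12  0.26  1.9   0.    0.98 -0.32]
tcp press -0.2097 0.0007
-280 None
-250 None
-220 None
-190 [-65.4 -64.9 -15.8 -13.4]
-160 [-67.  -66.8 -53.2 -44. ]
-130 [-67.5 -65.9  64.4  65. ]
-100 [-66.8 -65.5  64.7  67. ]
-70 [-66.1 -65.3  63.2  65.2]
-40 [-63.4 -62.2  63.3  64.4]
```

View pics/s14.png

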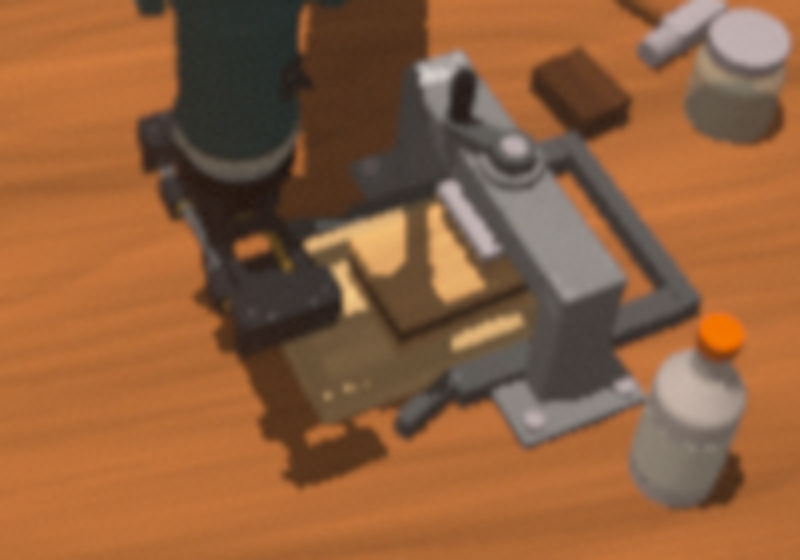

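View pics/w14.png

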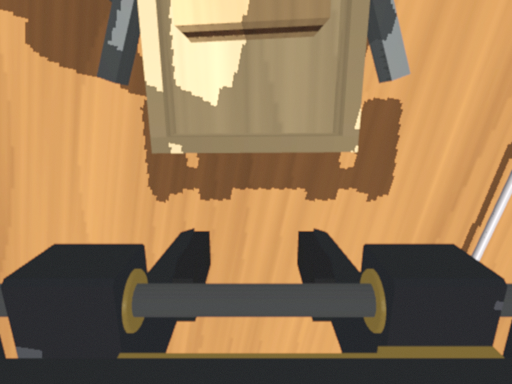

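>>> move_arm:
  series:
    - {"dx": 2.0, "dy": 0, "dz": 0, "ax": 0, "ay": 0, "az": 0, "grip": 0.5}
    - {"dx": 2.5, "dy": 0, "dz": 0, "ax": 0, "ay": 0, "az": 0, "grip": 0.5}
    - {"dx": 2.0, "dy": 0, "dz": 0, "ax": 0, "ay": 0, "az": 0, "grip": 0.5}
    - {"dx": 1.0, "dy": 0, "dz": 0, "ax": 0, "ay": 0, "az": 0, "grip": 0.5}
    - {"dx": 0, "dy": 0, "dz": 0, "ax": 0, "ay": 0, "az": 0, "grip": 0.5}
    - {"dx": 0, "dy": 0.8, "dz": 0, "ax": 0, "ay": 0, "az": 0, "grip": 0.5}
    - {"dx": 0, "dy": 0.8, "dz": 0, "ax": 0, "ay": 0, "az": 0, "grip": 0.5}
    - {"dx": 0, "dy": 0.7, "dz": 0, "ax": 0, "ay": 0, "az": 0, "grip": 0.5}
    - {"dx": 0, "dy": 0.5, "dz": 0, "ax": 0, "ay": 0, "az": 0, "grip": 0.5}
    - {"dx": 0, "dy": 0.5, "dz": 0, "ax": 0, "ay": 0, "az": 0, "grip": 0.5}
    - {"dx": 0, "dy": 0.5, "dz": 0, "ax": 0, "ay": 0, "az": 0, "grip": 0.5}
    - {"dx": 0, "dy": 0.5, "dz": 0, "ax": 0, "ay": 0, "az": 0, "grip": 0.5}
    - {"dx": 0, "dy": 0.5, "dz": 0, "ax": 0, "ay": 0, "az": 0, "grip": 0.5}

```text
t: 14.68
tool_pos: [0.593, -0.0025, -0.0182]
orientation: [-0.161, 1.562, 0.158]
force: [1.7, -5.6, 2.4]
opening: 0.0442
```

Run:
```python
from h import *
c=chk(); crop(c,'s15.png',200,170,400,310,4)
```

```text
t 14.68 pos [ 0.593  -0.0025 -0.0182] jaw 11.66 tx [ 0.003 -0.002 -1.   ] F [ 1.7 -5.6  2.4] open 0.0442 q [-0.05  0.34  1.96 -0.    0.84 -0.25]
tcp press -0.163 -0.0008
-280 None
-250 None
-220 None
-190 [22.2 22.2 32.5 32.5]
-160 [-66.7 -66.7  25.1  25.3]
-130 [-67.2 -66.8 -56.  -54.1]
-100 [-66.9 -66.1  62.1  64.3]
-70 [-66.9 -66.   64.2  66.6]
-40 [-66.1 -65.8  68.8  96.4]
```

View pics/s15.png

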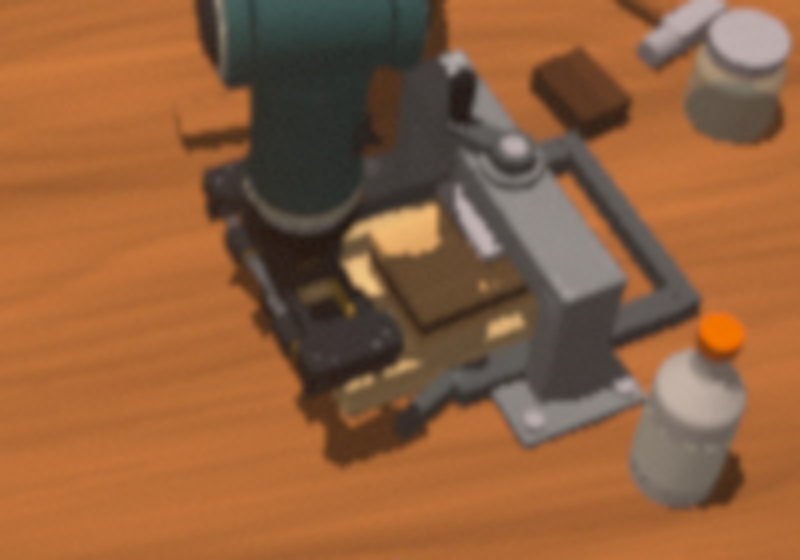

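>>> move_arm:
  series:
    - {"dx": 0, "dy": 0.5, "dz": 0, "ax": 0, "ay": 0, "az": 0, "grip": 0.5}
    - {"dx": 0, "dy": 0.5, "dz": 0, "ax": 0, "ay": 0, "az": 0, "grip": 0.5}
    - {"dx": 0, "dy": 0.5, "dz": 0, "ax": 0, "ay": 0, "az": 0, "grip": 0.5}
    - {"dx": 0, "dy": 0.5, "dz": 0, "ax": 0, "ay": 0, "az": 0, "grip": 0.5}
    - {"dx": 0, "dy": 0.5, "dz": 0, "ax": 0, "ay": 0, "az": 0, "grip": 0.5}
    - {"dx": 0, "dy": 0.4, "dz": 0, "ax": 0, "ay": 0, "az": 0, "grip": 0.5}
    - {"dx": 0, "dy": 0.3, "dz": 0, "ax": 0, "ay": 0, "az": 0, "grip": 0.5}
    - {"dx": 0, "dy": 0.3, "dz": 0, "ax": 0, "ay": 0, "az": 0, "grip": 0.5}

```text
t: 15.4
tool_pos: [0.586, 0.0316, -0.0184]
orientation: [-0.161, 1.562, 0.158]
force: [1.0, -5.5, 3.5]
opening: 0.044
```

Run:
```python
from h import *
c=chk()
c=capture('side'); crop(c,'si16.png',150,170,300,290,5)
```

```text
t 15.4 pos [ 0.586   0.0316 -0.0184] jaw 11.65 tx [ 0.003 -0.001 -1.   ] F [ 1.  -5.5  3.5] open 0.044 q [ 0.01  0.33  1.98 -0.    0.83 -0.19]
tcp press -0.1281 -0.0007
-280 None
-250 None
-220 None
-190 None
-160 [-34.7 -34.6  35.   35.5]
-130 [-66.4 -66.2  24.6  26.2]
-100 [-67.7 -67.3 -59.3 -57. ]
-70 [-66.2 -65.9  61.2  64.4]
-40 [-67.2 -66.3  62.7  63.4]
```

View pics/si16.png

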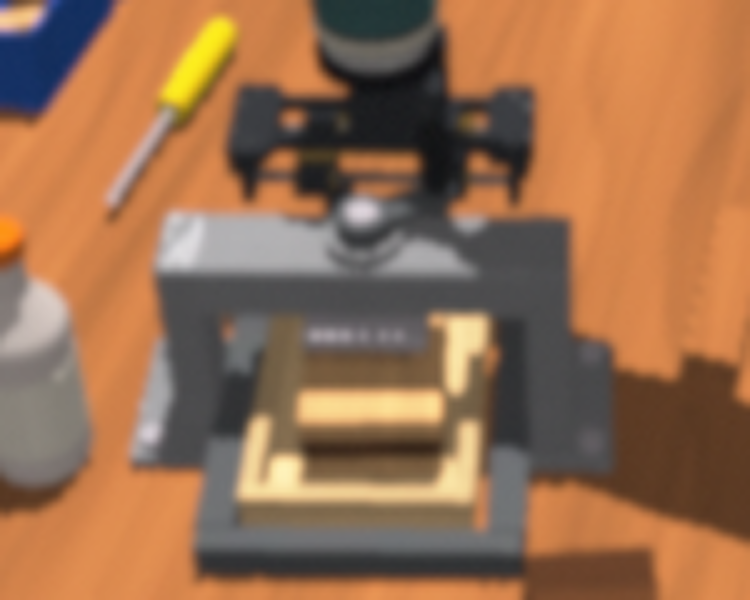

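Around 10 mm still to go. Taking small steps and watching the force.

>>> move_arm:
  series:
    - {"dx": 0, "dy": 0.25, "dz": 0, "ax": 0, "ay": 0, "az": 0, "grip": 0.5}
    - {"dx": 0, "dy": 0.25, "dz": 0, "ax": 0, "ay": 0, "az": 0, "grip": 0.5}
    - {"dx": 0, "dy": 0.2, "dz": 0, "ax": 0, "ay": 0, "az": 0, "grip": 0.5}

```text
t: 15.75
tool_pos: [0.5845, 0.0384, -0.0185]
orientation: [-0.161, 1.562, 0.158]
force: [1.7, -6.2, 5.0]
opening: 0.044
```

>>> move_arm:
  series:
    - {"dx": 0, "dy": 0.2, "dz": 0, "ax": 0, "ay": 0, "az": 0, "grip": 0.5}

```text
t: 15.83
tool_pos: [0.5842, 0.04, -0.0185]
orientation: [-0.161, 1.562, 0.158]
force: [4.7, -15.5, 2.2]
opening: 0.0442
```

>>> move_arm:
  series:
    - {"dx": 0, "dy": 0.15, "dz": 0, "ax": 0, "ay": 0, "az": 0, "grip": 0.5}

```text
t: 15.92
tool_pos: [0.5846, 0.0401, -0.0185]
orientation: [-0.164, 1.561, 0.157]
force: [5.1, -16.0, -0.1]
opening: 0.044
```

>>> move_arm:
  series:
    - {"dx": 0, "dy": 0.15, "dz": 0, "ax": 0, "ay": 0, "az": 0, "grip": 0.5}
    - {"dx": 0, "dy": 0, "dz": 0, "ax": 0, "ay": 0, "az": 0, "grip": 0.5}

```text
t: 16.08
tool_pos: [0.5852, 0.0403, -0.0184]
orientation: [-0.166, 1.559, 0.157]
force: [5.1, -15.8, 0.1]
opening: 0.0438
```

Run:
```python
from h import *
c=chk(); crop(c,'s17.png',220,170,400,310,4)
c=capture('side'); crop(c,'si17.png',150,170,300,290,5)
```

```text
t 16.08 pos [ 0.5852  0.0403 -0.0184] jaw 11.8 tx [ 0.006 -0.006 -1.   ] F [  5.1 -15.8   0.1] open 0.0438 q [ 0.03  0.33  1.98 -0.01  0.83 -0.17]
tcp press -0.1195 -0.0018
-280 None
-250 None
-220 None
-190 None
-160 [-36.7 -36.5  30.9  31. ]
-130 [-66.9 -66.   30.9  35.5]
-100 [-67.  -66.9 -62.5 -62.1]
-70 [-67.7 -66.6  52.7  57.1]
-40 [-67.  -66.6  62.7  63.7]
```

View pics/si17.png

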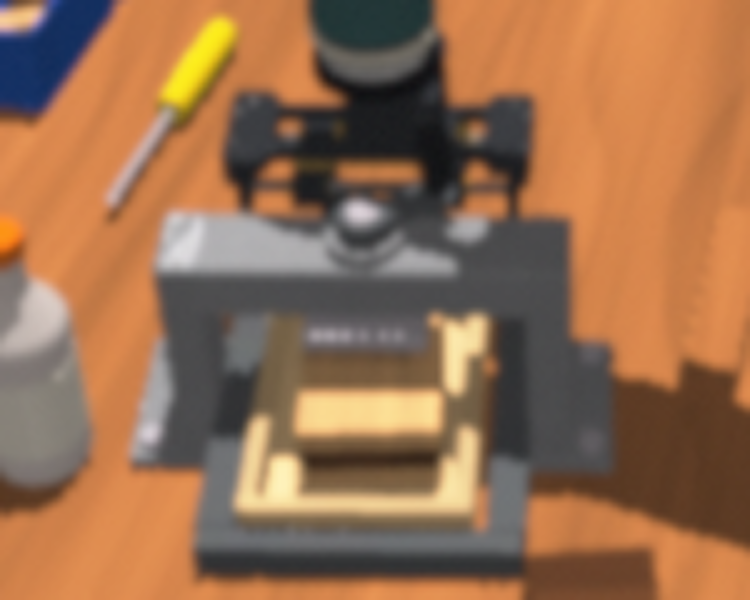

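View pics/s17.png

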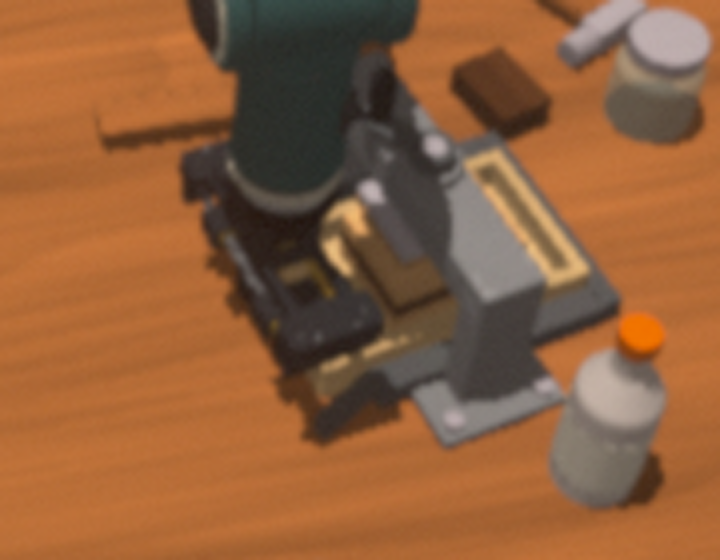

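Home: the force jumped from 6 to 16 N at press x = -119.5 mm (expected about -118). Both views show the tray's front wall against the stop bar with no gap. Backing off, lifting and going to the knob.

>>> move_arm:
  series:
    - {"dx": 0, "dy": -1.0, "dz": 0, "ax": 0, "ay": 0, "az": 0, "grip": 0.5}
    - {"dx": 0, "dy": -2.0, "dz": 0, "ax": 0, "ay": 0, "az": 0, "grip": 0.5}
    - {"dx": -2.0, "dy": -2.0, "dz": 0, "ax": 0, "ay": 0, "az": 0, "grip": 0.5}
    - {"dx": -3.8, "dy": 0, "dz": 0, "ax": 0, "ay": 0, "az": 0, "grip": 0.5}
    - {"dx": -3.8, "dy": 0, "dz": 0, "ax": 0, "ay": 0, "az": 0, "grip": 0.5}
    - {"dx": -3.8, "dy": 0, "dz": 0, "ax": 0, "ay": 0, "az": 0, "grip": 0.5}
    - {"dx": -3.8, "dy": 0, "dz": 0, "ax": 0, "ay": 0, "az": 0, "grip": 0.5}
    - {"dx": -3.8, "dy": 0, "dz": 0, "ax": 0, "ay": 0, "az": 0, "grip": 0.5}
    - {"dx": -1.5, "dy": 0, "dz": 0, "ax": 0, "ay": 0, "az": 0, "grip": 0.5}
    - {"dx": 0, "dy": 0, "dz": 0, "ax": 0, "ay": 0, "az": 0, "grip": 0.5}
    - {"dx": 0, "dy": 0, "dz": 0, "ax": 0, "ay": 0, "az": 0, "grip": 0.5}

```text
t: 17.1
tool_pos: [0.5922, -0.0043, 0.2059]
orientation: [-0.159, 1.564, 0.16]
force: [-0.2, -0.5, -0.7]
opening: 0.0441
```

Run:
```python
from h import *
c=chk(); crop(c,'s18.png',240,170,400,310,4)
p,_,_=cloud(c); q=sel(p,(.45,.05,.165),(.62,.25,.205)); print('knob scene',len(q),cv2.minAreaRect((q[:,:2]*1000).astype(np.float32)))
# tray front/rear
q=sel(p,(.4,-.05,.031),(.75,.3,.041)); b=np.c_[(q[:,:2]-PO)@PX,(q[:,:2]-PO)@PY]*1000; m=abs(b[:,1])<55; print('tray x',np.percentile(b[m,0],[0,1,99,100]))
q=sel(p,(.4,-.05,.05),(.75,.3,.062)); b=np.c_[(q[:,:2]-PO)@PX,(q[:,:2]-PO)@PY]*1000; m=abs(b[:,1])<55; print('block x min',np.percentile(b[m,0],[0,1]),np.percentile(b[m,1],[1,99]))
c=capture('side'); p,_,_=cloud(c); q=sel(p,(.45,.05,.165),(.62,.25,.205)); print('knob side',len(q),cv2.minAreaRect((q[:,:2]*1000).astype(np.float32)))
c=capture('wrist'); save(c,'w18.png')
p,_,_=cloud(c); q=sel(p,(.45,.05,.165),(.62,.25,.205)); print('knob wrist',len(q),cv2.minAreaRect((q[:,:2]*1000).astype(np.float32)),q[:,2].max())
```

```text
t 17.1 pos [ 0.5922 -0.0043  0.2059] jaw 11.64 tx [ 0.001  0.001 -1.   ] F [-0.2 -0.5 -0.7] open 0.0441 q [-0.05  0.11  1.79  0.    1.25 -0.25]
tcp press -0.1646 0.0004
-280 None
-250 None
-220 None
-190 None
-160 None
-130 [-66.7 -62.7  60.1  64. ]
-100 [-68.  -67.   62.4  64.4]
-70 [-68.1 -66.1  62.1  64.8]
-40 [-66.9 -65.7  82.9 105.4]
knob scene 71 ((525.97021484375, 125.60671997070312), (17.271352767944336, 16.269845962524414), 88.25682830810547)
tray x [-111.11617662 -110.9148711   110.02060579  111.19822818]
block x min [-42.80107589 -42.08075848] [-40.9485391   38.76989196]
knob side 79 ((523.8795166015625, 132.3935089111328), (16.061649322509766, 15.984970092773438), 58.0927734375)Traceback (most recent call last):
  File "<stdin>", line 9, in <module>
    return umr_maximum(a, axis, None, out, keepdims, initial, where)
ValueError: zero-size array to reduction operation maximum which has no identity
```

View pics/s18.png

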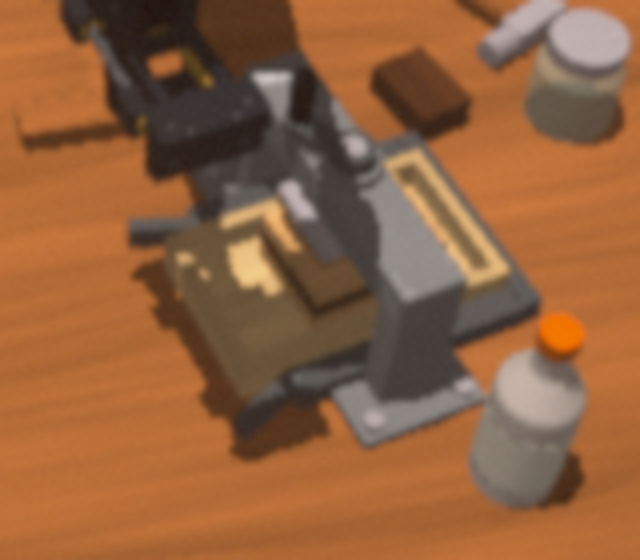

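View pics/w18.png

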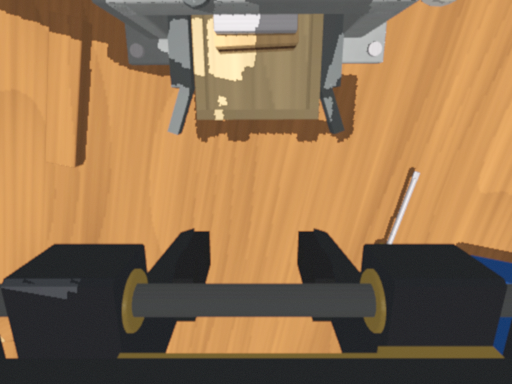

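Run:
```python
from h import *
to(.524,.129,.206,11.6)
```

```text
t 17.25 pos [ 0.5902 -0.0045  0.2023] jaw 11.64 tx [-0.005  0.001 -1.   ] F [-0.5  0.1  0.3] open 0.0441 q [-0.05  0.11  1.79  0.    1.25 -0.25]
tool d cm [-0.32 14.41 -3.79] ax 0.001
```

>>> move_arm:
  series:
    - {"dx": -0.3, "dy": 1.4, "dz": -0.4, "ax": 0, "ay": 0, "az": 0, "grip": 0.5}
    - {"dx": 0, "dy": 2.5, "dz": -0.7, "ax": 0, "ay": 0, "az": 0, "grip": 0.5}
    - {"dx": 0, "dy": 2.5, "dz": -0.7, "ax": 0, "ay": 0, "az": 0, "grip": 0.5}
    - {"dx": 0, "dy": 2.5, "dz": -0.7, "ax": 0, "ay": 0, "az": 0, "grip": 0.5}
    - {"dx": 0, "dy": 2.5, "dz": -0.7, "ax": 0, "ay": 0, "az": 0, "grip": 0.5}
    - {"dx": 0, "dy": 2.0, "dz": -0.4, "ax": 0, "ay": 0, "az": 0, "grip": 0.5}
    - {"dx": 0, "dy": 1.0, "dz": -0.2, "ax": 0, "ay": 0, "az": 0, "grip": 0.5}
    - {"dx": 0, "dy": 0, "dz": 0, "ax": 0, "ay": 0, "az": 0, "grip": 0.5}
    - {"dx": 0, "dy": 0, "dz": 0, "ax": 0, "ay": 0, "az": 0, "grip": 0.5}
    - {"dx": 0, "dy": 0, "dz": 0, "ax": 0, "ay": 0, "az": 0, "grip": 0.5}

```text
t: 18.08
tool_pos: [0.5259, 0.128, 0.208]
orientation: [-0.16, 1.566, 0.159]
force: [0.4, 0.1, -0.5]
opening: 0.044
```

Run:
```python
from h import *
to(.524,.129,.131,11.6)
c=capture('scene'); crop(c,'s19.png',250,130,400,280,4)
c=capture('side'); crop(c,'si19.png',170,150,300,290,4)
c=capture('wrist'); save(c,'w19.png')
```

```text
t 18.08 pos [0.5259 0.128  0.208 ] jaw 11.63 tx [-0.001 -0.001 -1.   ] F [ 0.4  0.1 -0.5] open 0.044 q [ 0.19  0.01  1.89 -0.    1.25 -0.01]
tool d cm [ 7.7   0.14 -0.16] ax 0.0
```

View pics/s19.png

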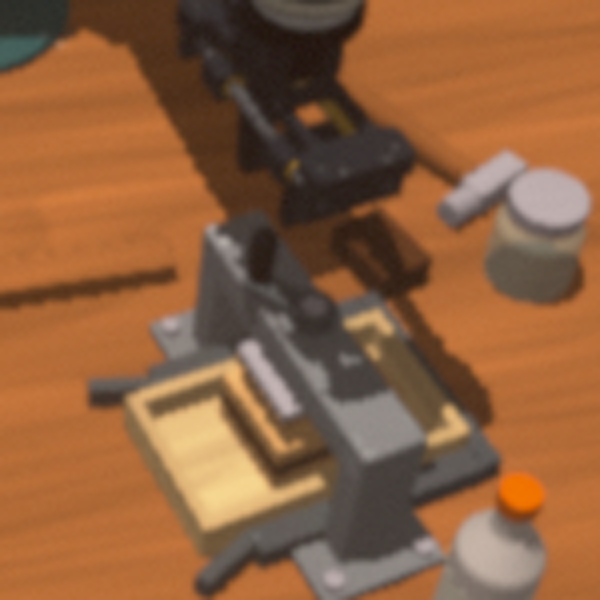

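View pics/si19.png

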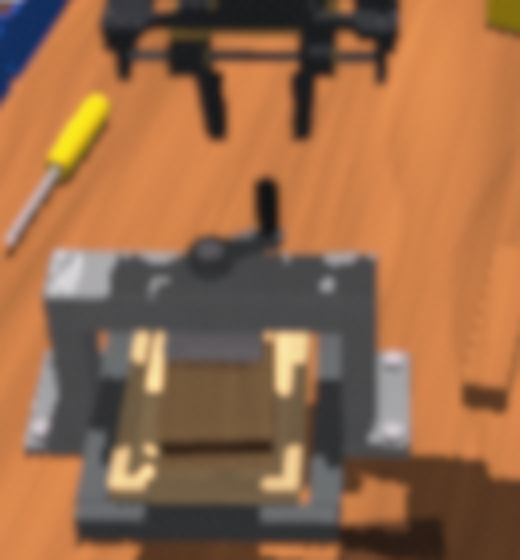

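View pics/w19.png

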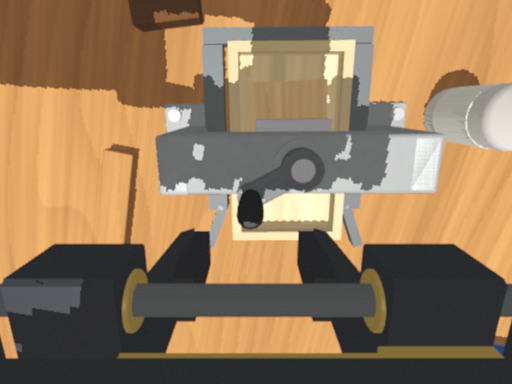

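Run:
```python
from h import *
c=capture('wrist'); st(); crop(c,'w19c.png',190,110,350,250,5)
print('knob top',pz(c,250,217,.2).round(4),'hub',pz(c,302,168,.156).round(4))
p,u,v=cloud(c); q=sel(p,(.45,.05,.165),(.62,.25,.21)); print(len(q),q.mean(0),cv2.minAreaRect((q[:,:2]*1000).astype(np.float32)))
q=q[q[:,2]>.195]; print(len(q),q.mean(0))
```

```text
t 18.28 pos [0.5263 0.1277 0.2083] jaw 11.55 tx [-0. -0. -1.] F [-0.9 -1.1  1. ] open 0.0442 q [ 0.19  0.01  1.89 -0.    1.25 -0.01]
knob top [0.5245 0.1274 0.2   ] hub [0.5576 0.1576 0.156 ]
857 [0.52392097 0.12989201 0.19362904] ((524.317138671875, 127.12490844726562), (17.79557228088379, 17.784751892089844), 55.01036071777344)
569 [0.52424567 0.12793676 0.19921954]
```

View pics/w19c.png

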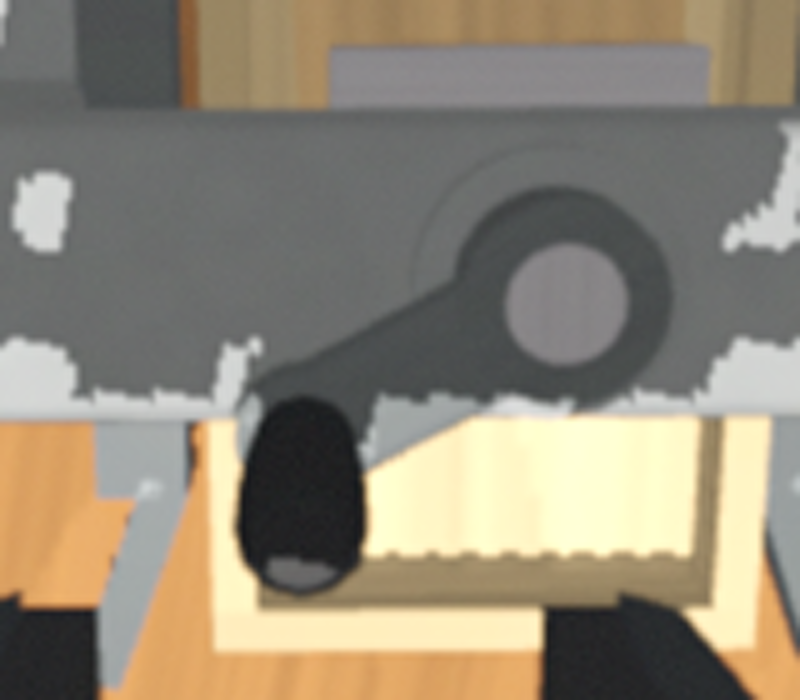

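>>> move_arm:
  series:
    - {"dx": 1.5, "dy": 0, "dz": -0.2, "ax": 0, "ay": 0, "az": 0, "grip": 0.5}
    - {"dx": 1.7, "dy": 0, "dz": 0, "ax": 0, "ay": 0, "az": 0, "grip": 0.5}
    - {"dx": 1.7, "dy": 0, "dz": 0, "ax": 0, "ay": 0, "az": 0, "grip": 0.5}
    - {"dx": 1.5, "dy": 0, "dz": 0, "ax": 0, "ay": 0, "az": 0, "grip": 0.5}
    - {"dx": 1.0, "dy": 0, "dz": 0, "ax": 0, "ay": 0, "az": 0, "grip": 0.5}
    - {"dx": 0, "dy": 0, "dz": 0, "ax": 0, "ay": 0, "az": 0, "grip": 0.5}
    - {"dx": 0, "dy": 0, "dz": 0, "ax": 0, "ay": 0, "az": 0, "grip": 0.5}

```text
t: 18.87
tool_pos: [0.5238, 0.1277, 0.1341]
orientation: [-0.159, 1.566, 0.159]
force: [0.5, 0.0, 0.4]
opening: 0.0438
```

Run:
```python
from h import *
st()
c=capture('side'); crop(c,'si20.png',170,150,300,290,4)
c=capture('scene'); crop(c,'s20.png',250,130,400,280,4)
```

```text
t 18.87 pos [0.5238 0.1277 0.1341] jaw 11.6 tx [-0.001 -0.    -1.   ] F [0.5 0.  0.4] open 0.0438 q [ 0.19  0.07  1.97  0.    1.11 -0.01]
```

View pics/si20.png

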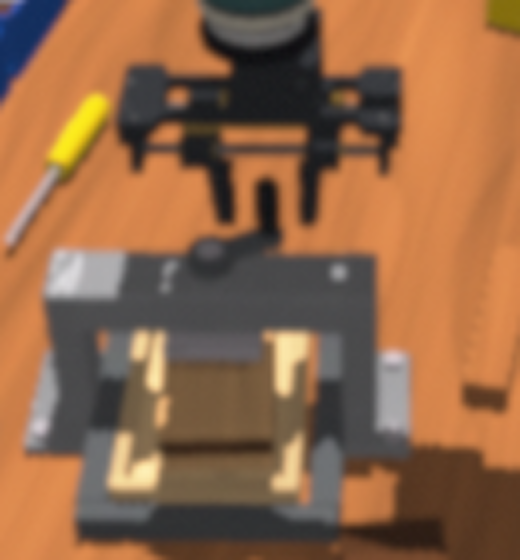

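View pics/s20.png

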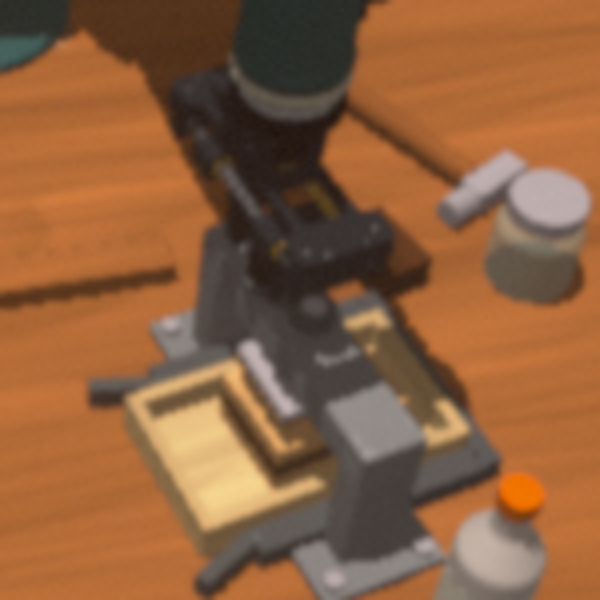

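>>> move_arm:
  series:
    - {"dx": 0, "dy": 0, "dz": 0, "ax": 0, "ay": 0, "az": 0, "grip": 0}
    - {"dx": 0, "dy": 0, "dz": 0, "ax": 0, "ay": 0, "az": 0, "grip": 0}
    - {"dx": 0, "dy": 0, "dz": 0, "ax": 0, "ay": 0, "az": 0, "grip": 0}
    - {"dx": 0, "dy": 0, "dz": 0, "ax": 0, "ay": 0, "az": 0, "grip": 0}
    - {"dx": 0, "dy": 0, "dz": 0, "ax": 0, "ay": 0, "az": 0, "grip": 0}
  grip_force: 35

```text
t: 19.38
tool_pos: [0.5238, 0.1281, 0.1349]
orientation: [-0.16, 1.565, 0.159]
force: [-2.0, -0.6, 2.4]
opening: 0.0178
```

Run:
```python
from h import *
st()
# circle increments in tool frame: jaw=11.6 ; start angle -138.5, clockwise (decreasing)
j=np.radians(11.6); Z=np.array([np.cos(j),np.sin(j)]); Y=np.array([-np.sin(j),np.cos(j)])
a=np.radians(-138.5); st_=np.radians(12); r=4.5
for k in range(34):
    d=r*(np.array([np.cos(a-(k+1)*st_),np.sin(a-(k+1)*st_)])-np.array([np.cos(a-k*st_),np.sin(a-k*st_)]))
    print(k+1,'dy %.2f dz %.2f'%(d@Y,d@Z))
```

```text
t 19.38 pos [0.5238 0.1281 0.1349] jaw 11.64 tx [-0. -0. -1.] F [-2.  -0.6  2.4] open 0.0178 q [ 0.19  0.06  1.97 -0.    1.11 -0.01]
1 dy 0.86 dz -0.38
2 dy 0.92 dz -0.19
3 dy 0.94 dz 0.00
4 dy 0.92 dz 0.20
5 dy 0.86 dz 0.38
6 dy 0.76 dz 0.55
7 dy 0.63 dz 0.70
8 dy 0.47 dz 0.82
9 dy 0.29 dz 0.90
10 dy 0.10 dz 0.94
11 dy -0.10 dz 0.94
12 dy -0.29 dz 0.89
13 dy -0.47 dz 0.81
14 dy -0.63 dz 0.70
15 dy -0.76 dz 0.55
16 dy -0.86 dz 0.38
17 dy -0.92 dz 0.19
18 dy -0.94 dz -0.00
19 dy -0.92 dz -0.20
20 dy -0.86 dz -0.38
21 dy -0.76 dz -0.55
22 dy -0.63 dz -0.70
23 dy -0.47 dz -0.82
24 dy -0.29 dz -0.90
25 dy -0.10 dz -0.94
26 dy 0.10 dz -0.94
27 dy 0.29 dz -0.89
28 dy 0.47 dz -0.81
29 dy 0.63 dz -0.70
30 dy 0.76 dz -0.55
31 dy 0.86 dz -0.38
32 dy 0.92 dz -0.19
33 dy 0.94 dz 0.00
34 dy 0.92 dz 0.20
```

>>> move_arm:
  series:
    - {"dx": 0, "dy": 0.86, "dz": -0.38, "ax": 0, "ay": 0, "az": 0, "grip": 0}
    - {"dx": 0, "dy": 0.92, "dz": -0.19, "ax": 0, "ay": 0, "az": 0, "grip": 0}
    - {"dx": 0, "dy": 0.94, "dz": 0, "ax": 0, "ay": 0, "az": 0, "grip": 0}
    - {"dx": 0, "dy": 0.92, "dz": 0.2, "ax": 0, "ay": 0, "az": 0, "grip": 0}
    - {"dx": 0, "dy": 0, "dz": 0, "ax": 0, "ay": 0, "az": 0, "grip": 0}

```text
t: 19.8
tool_pos: [0.5136, 0.1655, 0.1349]
orientation: [-0.159, 1.563, 0.162]
force: [0.2, 2.9, 3.7]
opening: 0.0177
```

```bash
cat >> h.py <<'E'
def crank():
    s,R=st(); d=s['tool_pos'][:2]-np.array([.558,.1575]); print('r %.1f mm ang %.1f'%(1000*np.hypot(*d),np.degrees(np.arctan2(d[1],d[0]))))
E
python3 - <<'E'
from h import *
crank()
c=capture('scene'); crop(c,'s21.png',250,130,400,280,4)
E
```

```text
t 19.8 pos [0.5136 0.1655 0.1349] jaw 11.71 tx [ 0.002  0.002 -1.   ] F [0.2 2.9 3.7] open 0.0177 q [0.26 0.06 1.97 0.   1.11 0.06]
r 45.1 mm ang 169.8
```

View pics/s21.png

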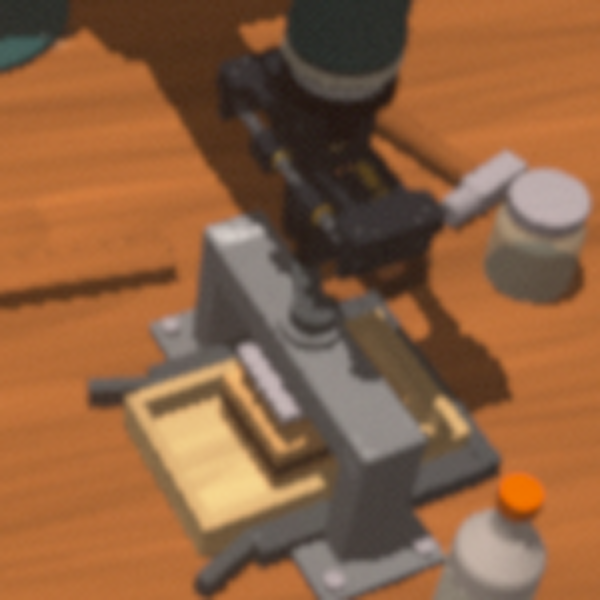

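The crank is following: r = 45.1 mm, 52° turned, little force. Continuing.

>>> move_arm:
  series:
    - {"dx": 0, "dy": 0.86, "dz": 0.38, "ax": 0, "ay": 0, "az": 0, "grip": 0}
    - {"dx": 0, "dy": 0.76, "dz": 0.55, "ax": 0, "ay": 0, "az": 0, "grip": 0}
    - {"dx": 0, "dy": 0.63, "dz": 0.7, "ax": 0, "ay": 0, "az": 0, "grip": 0}
    - {"dx": 0, "dy": 0.47, "dz": 0.82, "ax": 0, "ay": 0, "az": 0, "grip": 0}
    - {"dx": 0, "dy": 0.29, "dz": 0.9, "ax": 0, "ay": 0, "az": 0, "grip": 0}
    - {"dx": 0, "dy": 0.1, "dz": 0.94, "ax": 0, "ay": 0, "az": 0, "grip": 0}
    - {"dx": 0, "dy": -0.1, "dz": 0.94, "ax": 0, "ay": 0, "az": 0, "grip": 0}
    - {"dx": 0, "dy": 0, "dz": 0, "ax": 0, "ay": 0, "az": 0, "grip": 0}

```text
t: 20.52
tool_pos: [0.5599, 0.2026, 0.1348]
orientation: [-0.161, 1.564, 0.158]
force: [1.5, -5.1, 6.3]
opening: 0.0174
```

Run:
```python
from h import *
crank()
```

```text
t 20.52 pos [0.5599 0.2026 0.1348] jaw 11.64 tx [ 0.001 -0.002 -1.   ] F [ 1.5 -5.1  6.3] open 0.0174 q [ 0.31  0.17  1.85 -0.    1.12  0.1 ]
r 45.2 mm ang 87.5
```

>>> move_arm:
  series:
    - {"dx": 0, "dy": -0.29, "dz": 0.89, "ax": 0, "ay": 0, "az": 0, "grip": 0}
    - {"dx": 0, "dy": -0.47, "dz": 0.81, "ax": 0, "ay": 0, "az": 0, "grip": 0}
    - {"dx": 0, "dy": -0.63, "dz": 0.7, "ax": 0, "ay": 0, "az": 0, "grip": 0}
    - {"dx": 0, "dy": -0.76, "dz": 0.55, "ax": 0, "ay": 0, "az": 0, "grip": 0}
    - {"dx": 0, "dy": -0.86, "dz": 0.38, "ax": 0, "ay": 0, "az": 0, "grip": 0}
    - {"dx": 0, "dy": -0.92, "dz": 0.19, "ax": 0, "ay": 0, "az": 0, "grip": 0}
    - {"dx": 0, "dy": -0.94, "dz": 0, "ax": 0, "ay": 0, "az": 0, "grip": 0}
    - {"dx": 0, "dy": 0, "dz": 0, "ax": 0, "ay": 0, "az": 0, "grip": 0}

```text
t: 21.18
tool_pos: [0.6026, 0.1624, 0.1348]
orientation: [-0.158, 1.566, 0.159]
force: [-2.0, -3.7, 6.9]
opening: 0.0176
```

Run:
```python
from h import *
crank()
c=capture('scene'); crop(c,'s22.png',250,130,400,280,4)
```

```text
t 21.18 pos [0.6026 0.1624 0.1348] jaw 11.57 tx [-0.001  0.001 -1.   ] F [-2.  -3.7  6.9] open 0.0176 q [0.22 0.22 1.79 0.   1.13 0.02]
r 44.9 mm ang 6.3
```

View pics/s22.png

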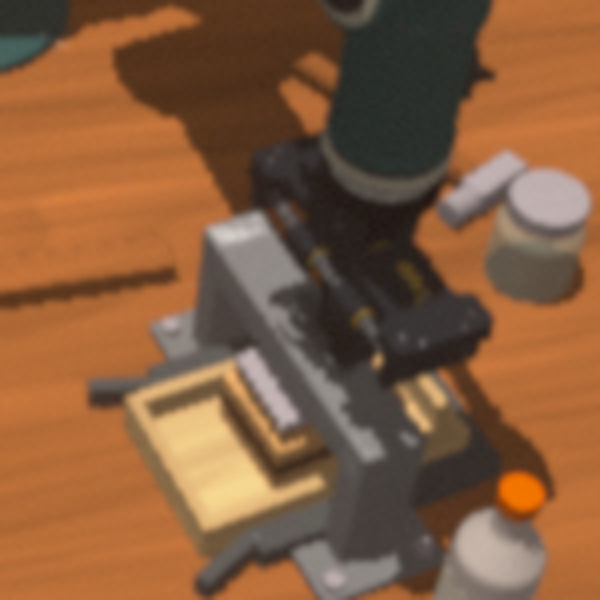

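>>> move_arm:
  series:
    - {"dx": 0, "dy": -0.92, "dz": -0.2, "ax": 0, "ay": 0, "az": 0, "grip": 0}
    - {"dx": 0, "dy": -0.86, "dz": -0.38, "ax": 0, "ay": 0, "az": 0, "grip": 0}
    - {"dx": 0, "dy": -0.76, "dz": -0.55, "ax": 0, "ay": 0, "az": 0, "grip": 0}
    - {"dx": 0, "dy": -0.63, "dz": -0.7, "ax": 0, "ay": 0, "az": 0, "grip": 0}
    - {"dx": 0, "dy": -0.47, "dz": -0.82, "ax": 0, "ay": 0, "az": 0, "grip": 0}
    - {"dx": 0, "dy": -0.29, "dz": -0.9, "ax": 0, "ay": 0, "az": 0, "grip": 0}
    - {"dx": 0, "dy": 0, "dz": 0, "ax": 0, "ay": 0, "az": 0, "grip": 0}

```text
t: 21.82
tool_pos: [0.5742, 0.1156, 0.1348]
orientation: [-0.16, 1.566, 0.158]
force: [-1.4, -1.7, 6.7]
opening: 0.0172
```

Run:
```python
from h import *
crank()
c=capture('side'); crop(c,'si22.png',170,150,300,290,4)
```

```text
t 21.82 pos [0.5742 0.1156 0.1348] jaw 11.6 tx [-0.001 -0.001 -1.   ] F [-1.4 -1.7  6.7] open 0.0172 q [ 0.16  0.15  1.87 -0.    1.12 -0.05]
r 44.9 mm ang -68.9
```

View pics/si22.png

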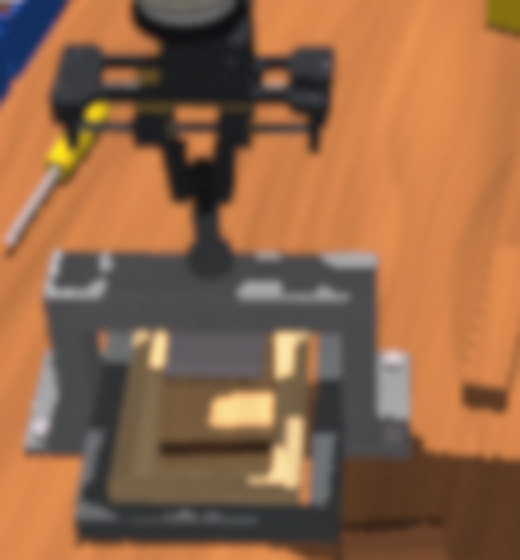

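>>> move_arm:
  series:
    - {"dx": 0, "dy": -0.1, "dz": -0.94, "ax": 0, "ay": 0, "az": 0, "grip": 0}
    - {"dx": 0, "dy": 0.1, "dz": -0.94, "ax": 0, "ay": 0, "az": 0, "grip": 0}
    - {"dx": 0, "dy": 0.29, "dz": -0.89, "ax": 0, "ay": 0, "az": 0, "grip": 0}
    - {"dx": 0, "dy": 0.47, "dz": -0.81, "ax": 0, "ay": 0, "az": 0, "grip": 0}
    - {"dx": 0, "dy": 0, "dz": 0, "ax": 0, "ay": 0, "az": 0, "grip": 0}

```text
t: 22.28
tool_pos: [0.5372, 0.1174, 0.1348]
orientation: [-0.159, 1.565, 0.16]
force: [-1.4, 1.7, 6.9]
opening: 0.0175
```

Run:
```python
from h import *
crank()
c=capture('side'); crop(c,'si23.png',190,210,270,280,8)
```

```text
t 22.28 pos [0.5372 0.1174 0.1348] jaw 11.62 tx [-0.     0.001 -1.   ] F [-1.4  1.7  6.9] open 0.0175 q [ 0.17  0.08  1.95  0.    1.11 -0.03]
r 45.1 mm ang -117.4
```

View pics/si23.png

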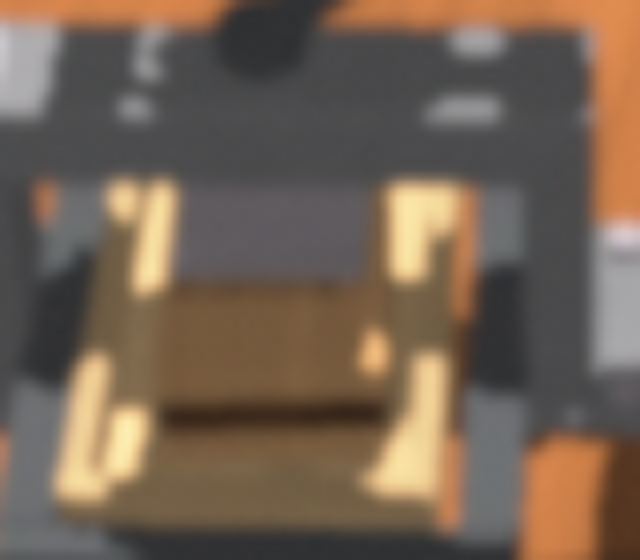

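>>> move_arm:
  series:
    - {"dx": 0, "dy": 0.63, "dz": -0.7, "ax": 0, "ay": 0, "az": 0, "grip": 0}
    - {"dx": 0, "dy": 0.76, "dz": -0.55, "ax": 0, "ay": 0, "az": 0, "grip": 0}
    - {"dx": 0, "dy": 0, "dz": 0, "ax": 0, "ay": 0, "az": 0, "grip": 0}

```text
t: 22.58
tool_pos: [0.5231, 0.1288, 0.1348]
orientation: [-0.159, 1.564, 0.16]
force: [1.1, 1.9, 6.3]
opening: 0.0177
```

Run:
```python
from h import *
crank()
```

```text
t 22.58 pos [0.5231 0.1288 0.1348] jaw 11.65 tx [ 0.001  0.001 -1.   ] F [1.1 1.9 6.3] open 0.0177 q [ 0.19  0.06  1.97  0.    1.11 -0.01]
r 45.2 mm ang -140.5
```

>>> move_arm:
  series:
    - {"dx": 0, "dy": 0.86, "dz": -0.38, "ax": 0, "ay": 0, "az": 0, "grip": 0}
    - {"dx": 0, "dy": 0.92, "dz": -0.19, "ax": 0, "ay": 0, "az": 0, "grip": 0}
    - {"dx": 0, "dy": 0, "dz": 0, "ax": 0, "ay": 0, "az": 0, "grip": 0}

```text
t: 22.83
tool_pos: [0.5147, 0.1447, 0.1349]
orientation: [-0.16, 1.563, 0.16]
force: [2.3, 0.8, 6.1]
opening: 0.0173
```

Run:
```python
from h import *
crank()
c=capture('side'); crop(c,'si24.png',190,210,270,280,8)
c=capture('scene'); crop(c,'s24.png',280,190,350,260,8)
```

```text
t 22.83 pos [0.5147 0.1447 0.1349] jaw 11.68 tx [ 0.002 -0.    -1.   ] F [2.3 0.8 6.1] open 0.0173 q [ 0.23  0.05  1.98 -0.    1.11  0.02]
r 45.2 mm ang -163.5
```

View pics/si24.png

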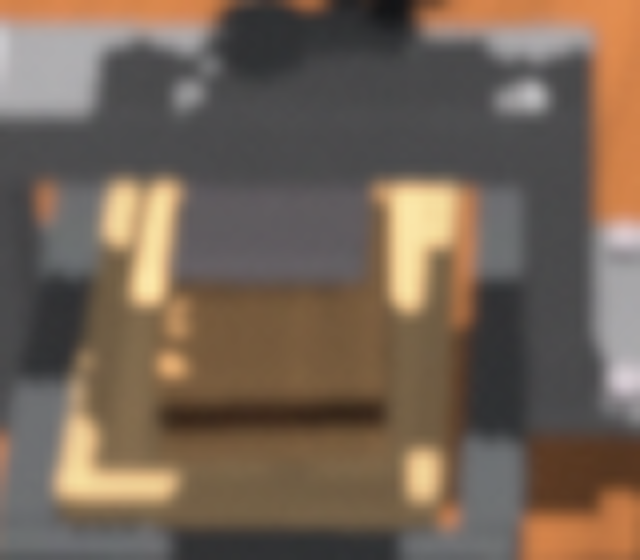

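View pics/s24.png

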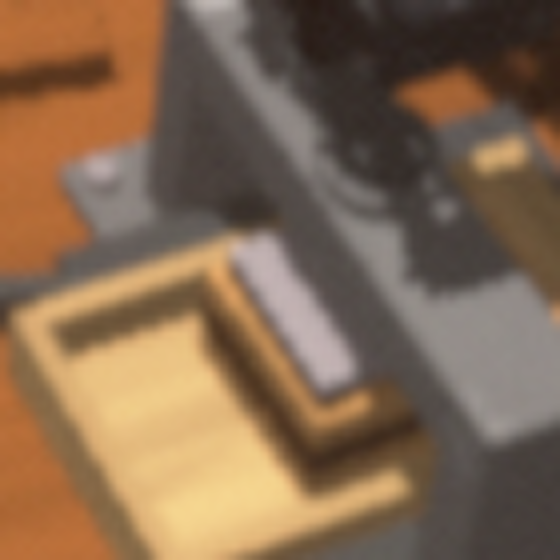

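Between the last two side crops (48° of crank) the platen's lower edge stayed at row 283, so it is seated on the block and the spring is taking up. By angle the platen is 24.7 mm down, about 2.7 mm of spring or roughly 40 N, which counts as snug. Letting go.

>>> move_arm:
  series:
    - {"dx": 0, "dy": 0, "dz": 0, "ax": 0, "ay": 0, "az": 0, "grip": 0.45}
    - {"dx": 0, "dy": 0, "dz": 0, "ax": 0, "ay": 0, "az": 0, "grip": 0.45}
    - {"dx": 0, "dy": 0, "dz": 0, "ax": 0, "ay": 0, "az": 0, "grip": 0.45}
    - {"dx": 0, "dy": 0, "dz": 0, "ax": 0, "ay": 0, "az": 0, "grip": 0.45}
    - {"dx": -1.0, "dy": 0, "dz": 0, "ax": 0, "ay": 0, "az": 0, "grip": 0.45}
    - {"dx": -2.0, "dy": 0, "dz": 0, "ax": 0, "ay": 0, "az": 0, "grip": 0.45}
    - {"dx": -3.0, "dy": 0, "dz": 0, "ax": 0, "ay": 0, "az": 0, "grip": 0.45}
    - {"dx": -3.5, "dy": 0, "dz": 0, "ax": 0, "ay": 0, "az": 0, "grip": 0.45}
    - {"dx": 0, "dy": -3.0, "dz": -1.0, "ax": 0, "ay": 0, "az": 0, "grip": 0.45}
    - {"dx": 0, "dy": -4.0, "dz": 0, "ax": 0, "ay": 0, "az": 0, "grip": 0.45}
    - {"dx": 0, "dy": -4.0, "dz": 0, "ax": 0, "ay": 0, "az": 0, "grip": 0.45}
    - {"dx": 0, "dy": -4.0, "dz": 0, "ax": 0, "ay": 0, "az": 0, "grip": 0.45}
    - {"dx": 0, "dy": 0, "dz": 0, "ax": 0, "ay": 0, "az": 0, "grip": 0.45}
    - {"dx": 0, "dy": 0, "dz": 0, "ax": 0, "ay": 0, "az": 0, "grip": 0.45}

```text
t: 24.1
tool_pos: [0.5352, -0.0065, 0.2298]
orientation: [-0.156, 1.565, 0.156]
force: [-0.1, 0.8, -0.8]
opening: 0.0397
```

Run:
```python
from h import *
st()
for n in ['scene','side']:
    c=capture(n); save(c,n+'25.png'); p,_,_=cloud(c)
    q=sel(p,(.4,-.05,.031),(.75,.3,.041)); b=np.c_[(q[:,:2]-PO)@PX,(q[:,:2]-PO)@PY]*1000; m=abs(b[:,1])<55; print('tray x',np.percentile(b[m,0],[1,99]).round(1))
    q=sel(p,(.45,.05,.168),(.62,.25,.205)); r=cv2.minAreaRect((q[:,:2]*1000).astype(np.float32)); d=np.array(r[0])/1000-[.558,.1575]; print('knob',len(q),r[0],np.degrees(np.arctan2(d[1],d[0])))
    if n=='scene': crop(c,'s25c.png',250,160,360,290,5)
    q=sel(p,(.5,.08,.064),(.62,.2,.09)); print('platen z',np.percentile(q[:,2],[5,50,95]).round(4) if len(q) else None)
```

```text
t 24.1 pos [ 0.5352 -0.0065  0.2298] jaw 11.39 tx [-0.  0. -1.] F [-0.1  0.8 -0.8] open 0.0397 q [-0.06 -0.02  1.87  0.    1.29 -0.26]
tray x [-111.1  109.7]
knob 69 (519.0717163085938, 140.59725952148438) -156.5294156279698
platen z [0.066  0.0694 0.0724]
tray x [-27.6 115.9]
knob 68 (515.0225830078125, 149.4404754638672) -169.37872348079526
platen z [0.0662 0.0695 0.0729]
```

View pics/s25c.png

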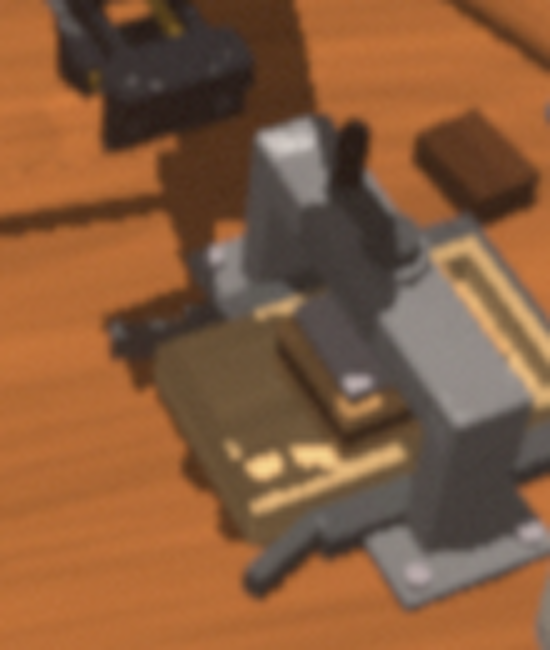

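View pics/side25.png

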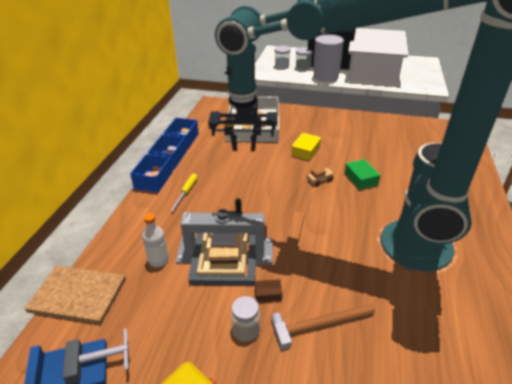

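The crank stayed where I left it (knob at about -163°). The tray is still home and the platen sits on the block with no visible gap. The arm is clear, so I'm handing in.

Run:
```python
from rig import job_done
print(job_done())
```

```text
the job is handed in; nothing more can be done
None
```

The tray is home in the press with the block in it, the platen is down on the block, and I handed the job in at about 24 s; no verdict was reported.

**What I did:** I gripped the tray's rear wall and slid it in line with the press and into the rails. I then released it and pushed it with the finger ends. The push force jumped from 6 to 16 N when it met the stop. I gripped the crank handle, turned it about 385° clockwise, let go and backed the arm off.

**Last checks:**
- **Tray:** it spans press x of about -111 to +110 mm and is centred across the rails to about 1–2 mm.
- **Block:** it lies in the tray, under the platen.
- **Platen:** it shows no gap to the block. By crank angle it is about 24.7 mm down, roughly 2.7 mm of spring travel or 40 N. That force is inferred, not measured.
- **Crank and bystanders:** the crank stayed where I left it. I saw nothing else move in the pictures, but I did not measure the other things.

**What disagreed or failed:**
- The finger ends are about 35 mm above the reported TCP in all three cameras, so the first grasp closed above the wall without touching it. I went by the pictures from then on.
- The first move call was refused because its rows left out some fields.
- The two fixed cameras differed by up to 7–8 mm on some positions, so I used averages or the wrist camera.

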